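Pack a stripped power tool's parts, heavy casting below, light cover on top

ROBOT

A 7-joint arm with a two-finger parallel gripper is mounted at the origin on the work surface. World frame = base frame: x ahead of the robot, y to its left, z up, the work surface at z = 0. Lengths are in m, angles in rad, forces in N, time in s.
With the tool pointing down it reaches from about 0.4 to 0.85 m from the base axis. Payload 6.9 kg.
Tool frame: the origin (TCP) lies at the very end of the fingers, on their centre line; the grasp point (between the pads) lies 19 mm behind it (r.grip_depth is the distance from the TCP to the grasp point, in m); z points along the fingers, y is the direction in which the jaws open and shut (so a half turn about z gives the same grasp; the last joint's range is limited). The gripper opens to 85 mm and grips with 20 to 120 N. Pads are 22 mm wide; open, the fingers measure 114 mm over their backs; the gripper's body (76 mm by 85 mm) begins 54 mm behind the grasp point. The pads swing forward as they close: fully open they stand 13 mm farther back than shut.
Start: joints at [-1.224, 0.507, -0.238, 1.5, 0.126, 1.149, -0.155], TCP at [0.15, 0.607, 0.201] pointing down, gripper open.
Joint ranges: [-3.08, 3.08], [-0.24, 2.05], [-1.43, 1.35], [0, 2.5], [-1.52, 4.66], [0.17, 1.96], [-2.89, 2.89]. Speed limits (rad/s): [2.39, 2.39, 3.14, 3.14, 3.14, 3.14, 3.14].

INTERFACE

Orientations are given as a rotation vector (axis times angle).
In Python, from rig import r gives the robot as it stands. The module is installed in compiled form; this text tells all that it offers.
- The arm moves only by the tool move_arm, never from a script. Its argument "commands" is one flat list of numbers, 7 for each row, row after row: the opening, from 0 (shut) to 1 (fully open), then the shift along the tool's x, y, z in cm, then the turn, a rotation vector about the tool's x, y, z in rad. A call has 1 to 10 rows; each row shifts and turns the pose as measured when the row begins, along the tool's axes as they then stand; what a row does not reach is not made up. A row lasts 1/8 s, in which the tool goes at most 62.5 mm and 10.7 degrees, less where a joint would pass 70% of its speed; a pose out of reach is approached as far as the arm can. A call with a gripper value outside its range is refused whole. The fingers move at their own pace and stop on an object; "newtons" is the grip in N (left out, the last holds). Time passes only in rows, so rows that do not move let the fingers close. It gives the time, the measured TCP pose, the force and the opening at its end, in the units of the state.
- r.get_state(): the state, without advancing time (a new reading comes with each control period).
- r.read_camera(name): name is "scene" or "top" or "wrist"; returns the picture (480x640x3 uint8, blue, green, red); there is no depth.
- r.camera_info(name): a dict with "mtx" (3x3 intrinsics, pixels), "R" (3x3) and "t" (3): a world point X has camera coordinates R X + t; the wrist camera has in their place "tool_from_camera" (4x4, takes a point from camera to tool coordinates, whose origin is the TCP and whose axes are the flange's). Camera axes: x right, y down, z forward; pixel columns grow to the right and rows downward; lengths in m; the calibration is good to about 2 mm. A picture is of the moment at which its call begins: read the wrist's pose just before it. camera_info takes no time and is no camera call.
- r.job_done(): hands the job in, once; it reports no verdict.
Trained networks look in the newest picture that a camera, given by its name, has taken for a name from the list of things; names that differ only in an ending like _2 or _b are one class to them, and where a whole thing is asked for, a point or a joint stands for the part that bears it (a point fixed in the world has none). Each returns a list of dicts, best first, with "p" (0 to 1); they miss things now and then, are a little off and sometimes report something else, mostly with a low value. They report only what shows in the picture. A call takes as long as a camera call. They do not tell look-alikes from the thing itself.
- r.spot_in(camera, name): "position" ([x, y, z] in m, in the coordinates of the camera as it stood for that picture, good to about 4 mm: the middle of the surface that is visible of it).
- r.regions_of(camera, name): "region" (480x640 bool, what is visible of it).
The state is a dict: "time_s": time; "joints": joint angles; "qd": joint speeds; "tau": joint torques, N m; "tool_pos": TCP position; "tcp_rot": TCP orientation; "ft_force": force on the tool from outside, world axes, zero at the start; "ft_torque": the same for the moment, N m; "gripper_width": opening from 0.0 (shut) to 1.0 (fully open).
Only numpy, scipy, OpenCV 4.12 (cv2) and the standard library are available. Lean on these libraries where they do the work, as an engineer would, in place of code of your own. Each camera call takes 0.05 s, during which the arm holds its last target.

TASK

Pack the stripped power tool into the parts box with the heavy part lowest: first set the metal gearbox casting upright and flat on the bottom of the box and let go, then lay its long plastic cover right way up on top of it, squarely over it and in line with it lengthways. Set both down without dropping them, and leave the round cap, which belongs to another tool, where it is.

Things in the scene. Friction and masses are not known exactly. Their poses are not given: they have to be found in the camera images.
- casting_center (a point): Centre, half-way up (18 mm above its flat underside), of the heavy cast aluminium gearbox casting (0.5 to 0.85 kg), loose, standing upright on the bench at the start: a block 92 x 56 x 36 mm (x, y, z) with a round lug of 16 mm diameter at each corner (108 mm long over the lugs) and a nose with a shaft stub sticking out of its +x end to 70 mm from this point. Flat top and underside. Its x axis runs lengthways, z up; grip it across its 56 mm width (y), from above.
- cover_center (a point): Centre, half-way up (12 mm above its flat underside), of the light plastic cover (about 60 g), loose, lying right way up on the bench at the start: a long yellow shell 96 x 52 x 24 mm (x, y, z) with rounded upper edges and five dark vent slots on top; the underside is flat. Its x axis runs lengthways, z up; grip it across its 52 mm width (y), from above.
- box: Open-topped plastic parts box, fixed to the bench, empty: outside 202 x 172 x 74 mm (x, y, z), walls and floor 6 mm thick, so the inside is 190 x 160 mm and 68 mm deep. Origin at the centre of its underside, at bench height; x along its long side, z up.
- cap_center (a point): Centre, half-way up, of the round cap of another tool: a yellow plastic disc 72 mm across and 22 mm high, loose on the bench; not to be packed. Not listed, but also standing among these parts: a small upright motor 48 mm across and 58 mm high; farther off lie a cordless drill (54 mm high) and a screwdriver. Every loose part has at least 25 mm free beside it for a finger.
There are look-alikes about, which are no part of the job. Leave any orange look-alike of the part that bears cover_center alone.

How it is judged:
On the way:
1. the casting stands upright and flat on the floor of the box, let go and still, while the cover is still outside the box (x of casting_center in the frame of box between -0.06 and 0.06 m and y of casting_center in the frame of box between -0.06 and 0.06 m and z of casting_center in the frame of box below 0.03 m and angle between casting_center's own z axis and vertical below 0.17 rad and linear speed of casting below 0.03 m/s and contact force between the fingers and casting below 0.3 N and horizontal distance between cover_center and box above 0.12 m), for 0.2 s.
At the end, for the whole second after the job is handed in: The casting stands upright (within 10 degrees) and flat on the floor inside the box; the cover lies right way up (within 10 degrees) on top of the casting, its centre within 20 mm of the casting's centre seen from above and lengthways in line within 17 degrees; both at rest (x of casting_center in the frame of box between -0.06 and 0.06 m and y of casting_center in the frame of box between -0.06 and 0.06 m and z of casting_center in the frame of box below 0.03 m and angle between each of casting_center, cover_center's own z axis and vertical below 0.17 rad and horizontal distance between cover_center and casting_center below 0.02 m and z of cover_center in the frame of casting_center between 0.024 and 0.036 m and angle between the x axis of cover_center and the x axis of casting_center, either way round below 0.3 rad and linear speed of each of casting, cover below 0.03 m/s); the robot touches nothing.
It fails at once if the casting or the cover is dropped (falls freely at over 0.7 m/s, a fall of some 25 mm) ((linear speed of casting above 0.7 m/s and contact force between the fingers and casting below 0.2 N) or (linear speed of cover above 0.7 m/s and contact force between the fingers and cover below 0.2 N)).
It fails at once if the round cap is moved by more than 30 mm (distance of cap_center from where it was at the start of the episode above 0.03 m).
It also fails if it takes over 64 s, if anything falls off the work surface, if the arm or the gripper's body presses on something with over 40 N, if the wrist force passes 120 N, or if a joint passes its speed limit or range.

## Working session

There is one attempt and no reset: what is moved stays moved. The work goes in short steps, Python scripts to look and compute and a tool call to move; the robot and the scene stay as the last step left them, time stands still between calls to the robot, and variables do not carry over. Pictures are saved under pics/ and viewed, and the job is handed in when it is done.

Besides the shell and the picture viewer there is one more tool, called after "Request:" as name(argument=value, ...), one argument or row to a line, values as JSON. move_arm: Moves the arm, as the interface text tells. Its arguments: {"type":"object","properties":{"commands":{"type":"array"},"newtons":{"type":"number"}},"required":["commands"]}

```bash
mkdir -p pics; cat > h.py <<'E'
from rig import r
import numpy as np, cv2
from scipy.spatial.transform import Rotation as Ro
def Tw():
    s=r.get_state(); T=np.eye(4); T[:3,:3]=Ro.from_rotvec(s['tcp_rot']).as_matrix(); T[:3,3]=s['tool_pos']; return T
def cam(name):
    "world_from_camera"
    c=r.camera_info(name)
    if name=='wrist': return Tw()@np.array(c['tool_from_camera'])
    T=np.eye(4);R=np.array(c['R']);T[:3,:3]=R.T;T[:3,3]=-R.T@np.array(c['t']);return T
def ray(name,uv,z,W=None):
    W=cam(name) if W is None else W
    K=np.array(r.camera_info(name)['mtx']); d=W[:3,:3]@np.linalg.solve(K,[uv[0],uv[1],1.]); o=W[:3,3]
    return o+d*(z-o[2])/d[2]
def proj(name,X,W=None):
    W=cam(name) if W is None else W
    K=np.array(r.camera_info(name)['mtx']); c=W[:3,:3].T@(np.array(X)-W[:3,3]); p=K@c; return p[:2]/p[2]
E
python3 - <<'E'
from h import *
for n in ('top','scene'):
    cv2.imwrite(f'pics/{n}0.png',r.read_camera(n)); W=cam(n); print(n,W[:3,3].round(3))
    for k in ('casting_center','cover_center','box','cap_center'):
        for d in r.spot_in(n,k): print(k,round(d['p'],2),(W@np.r_[d['position'],1])[:3].round(3))
s=r.get_state();print(s['time_s'],Tw().round(3))
E
```

```text
top [0.393 0.028 0.805]
casting_center 0.73 [ 0.478 -0.205  0.031]
cover_center 0.71 [ 0.641 -0.068  0.021]
cover_center 0.63 [0.373 0.063 0.025]
box 0.92 [0.571 0.222 0.012]
cap_center 0.9 [ 0.636 -0.21   0.024]
scene [1.164 0.517 0.639]
casting_center 0.92 [ 0.484 -0.192  0.03 ]
cover_center 0.93 [ 0.654 -0.053  0.022]
cover_center 0.92 [0.385 0.069 0.017]
box 0.97 [0.559 0.207 0.027]
cap_center 0.96 [ 0.649 -0.198  0.024]
0.5 [[-0.971  0.239 -0.     0.15 ]
 [ 0.239  0.971 -0.     0.607]
 [ 0.    -0.    -1.     0.201]
 [ 0.     0.     0.     1.   ]]
```

View pics/top0.png

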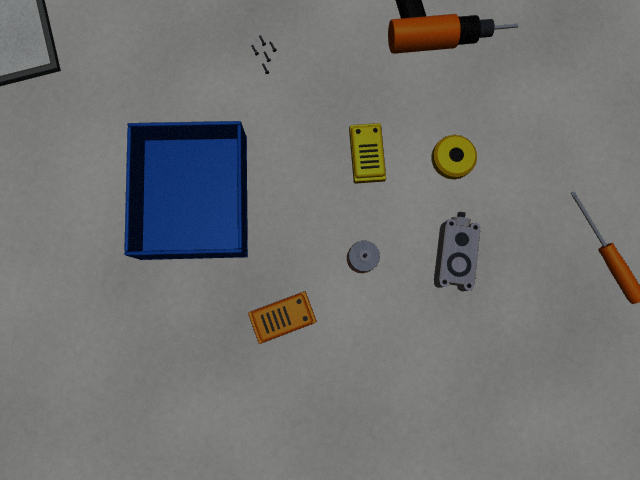

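View pics/scene0.png

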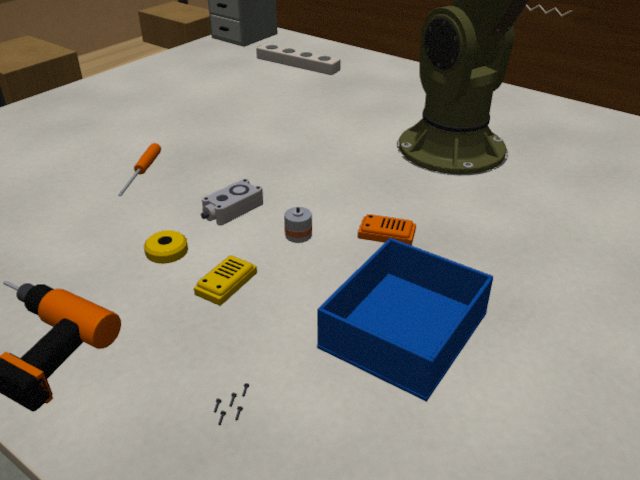

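The yellow cover is at about (367,153) in the top view. The orange look-alike is at (282,317), the casting at (459,255), the cap at (455,156), the motor at (364,256) and the box at (186,190). Next I'll zoom in for exact poses.

```bash
python3 - <<'E'
from h import *
im=cv2.imread('pics/top0.png')
a=cv2.resize(im[200:300,415:500],None,fx=6,fy=6,interpolation=cv2.INTER_CUBIC)[:600,:400]
a=cv2.resize(im[205:295,425:491],None,fx=6,fy=6,interpolation=cv2.INTER_CUBIC)
b=cv2.resize(im[113:203,335:399],None,fx=6,fy=6,interpolation=cv2.INTER_CUBIC)
o=np.hstack([a,b]);o=np.clip(o*1.5,0,255).astype(np.uint8)
cv2.imwrite('pics/zoom0.png',o);print(o.shape)
c=cv2.resize(im[110:270,115:260],None,fx=3.5,fy=3.5);cv2.imwrite('pics/box0.png',np.clip(c*1.6,0,255).astype(np.uint8))
E
```

```text
(540, 780, 3)
```

View pics/zoom0.png

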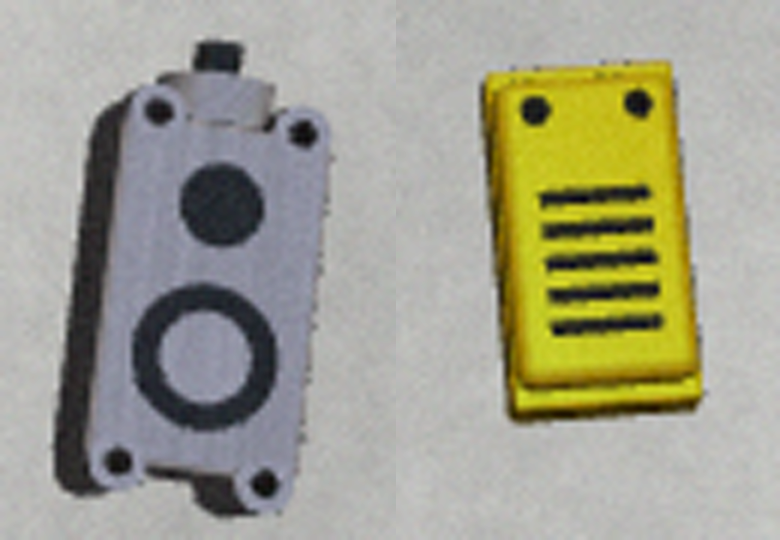

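View pics/box0.png

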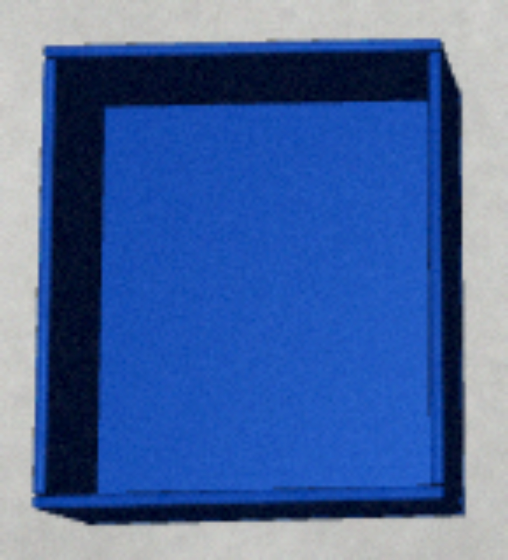

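```bash
python3 - <<'E'
from h import *
def show(n,P,z):
    X=np.array([ray('top',p,z) for p in P])[:,:2]
    print(n,X.round(4).tolist(),'c',X.mean(0).round(4),[np.linalg.norm(X[i]-X[(i+1)%4]).round(4) for i in range(4)],
     'ang',[np.degrees(np.arctan2(*(X[i]-X[j])[::-1])).round(1) for i,j in((0,3),(1,2))])
P=np.array([(158,110),(302,132),(265,485),(118,461)])/6+[425,205]-.4
show('cast',P,.036)
P=np.array([(487,72),(670,62),(700,405),(512,418)])/6+[335-66,113]-.4
for z in (0,.006,.012):show('cov',P,z)
P=np.array([(545,195),(650,192),(662,322),(552,327)])/6+[335-66,113]-.4
show('slots',P,.024)
P=np.array([(45,47),(440,40),(443,497),(33,502)])/3.5+[115,110]-.4
show('box',P,.074)
E
```

```text
cast [[0.5243, -0.1968], [0.5195, -0.2344], [0.4276, -0.2231], [0.4328, -0.1853]] c [ 0.4761 -0.2099] [np.float64(0.0379), np.float64(0.0926), np.float64(0.0381), np.float64(0.0922)] ang [np.float64(-7.1), np.float64(-7.0)]
cov [[0.6929, -0.039], [0.6974, -0.0902], [0.5992, -0.0991], [0.5941, -0.0473]] c [ 0.6459 -0.0689] [np.float64(0.0514), np.float64(0.0986), np.float64(0.0521), np.float64(0.0992)] ang [np.float64(4.8), np.float64(5.2)]
cov [[0.6907, -0.0385], [0.6951, -0.0893], [0.5977, -0.0982], [0.5926, -0.0468]] c [ 0.644  -0.0682] [np.float64(0.051), np.float64(0.0979), np.float64(0.0517), np.float64(0.0985)] ang [np.float64(4.8), np.float64(5.2)]
cov [[0.6884, -0.038], [0.6929, -0.0884], [0.5962, -0.0972], [0.5911, -0.0462]] c [ 0.6421 -0.0675] [np.float64(0.0507), np.float64(0.0971), np.float64(0.0513), np.float64(0.0977)] ang [np.float64(4.8), np.float64(5.2)]
slots [[0.6499, -0.0532], [0.6516, -0.0815], [0.6156, -0.085], [0.6133, -0.0555]] c [ 0.6326 -0.0688] [np.float64(0.0284), np.float64(0.0362), np.float64(0.0296), np.float64(0.0366)] ang [np.float64(3.6), np.float64(5.6)]
box [[0.6573, 0.3036], [0.6658, 0.1336], [0.4667, 0.1235], [0.4601, 0.2937]] c [0.5625 0.2136] [np.float64(0.1702), np.float64(0.1993), np.float64(0.1704), np.float64(0.1975)] ang [np.float64(2.9), np.float64(2.9)]
```

```bash
cat > go.py <<'E'
import sys
from h import *
# go.py x y z [yaw_deg of object line]
x,y,z=map(float,sys.argv[1:4]); T=Tw(); d=T[:3,:3].T@(np.array([x,y,z])-T[:3,3])
print('cm',(d*100).round(2),'len',round(np.linalg.norm(d)*100,1),'rows',np.ceil(np.linalg.norm(d)/.0625))
if len(sys.argv)>4:
    a=np.radians(float(sys.argv[4])+180); Rt=np.array([[np.cos(a),np.sin(a),0],[np.sin(a),-np.cos(a),0],[0,0,-1]])
    print('rot',Ro.from_matrix(T[:3,:3].T@Rt).as_rotvec().round(3))
s=r.get_state();print('pos',s['tool_pos'],'t',s['time_s'],'g',s['gripper_width'],'F',np.round(s['ft_force'],2),'q',np.round(s['joints'],2))
E
```

Request:
move_arm(
  commands=[1, -4.3, -3.5, 0, 0, 0, 0, 1, -4.3, -3.5, 0, 0, 0, 0, 1, -4.3, -3.5, 0, 0, 0, 0, 1, -4.3, -3.5, 0, 0, 0, 0, 1, -4.3, -3.5, 0, 0, 0, 0, 1, -4.3, -3.5, 0, 0, 0, 0, 1, -4.3, -3.5, 0, 0, 0, 0, 1, -4.3, -3.5, 0, 0, 0, 0],
)

```text
time_s: 1.5
tool_pos: [0.4223, 0.2474, 0.201]
tcp_rot: [0.365, 3.12, 0.008]
ft_force: [0.1, 0.5, 0.2]
gripper_width: 1.0
```

```bash
python3 go.py 0.476 -0.21 0.2 -7
```

```text
cm [-15.78 -43.26  -0.11] len 46.1 rows 8.0
rot [ 0.005  0.    -0.111]
pos [0.42225944 0.24737711 0.20103062] t 1.5 g 1.0004533169721452 F [0.07 0.54 0.24] q [-0.47  0.29 -0.14  1.85  0.04  1.    0.71]
```

Request:
move_arm(
  commands=[1, -2.0, -5.4, 0, 0, 0, 0, 1, -2.0, -5.4, 0, 0, 0, 0, 1, -2.0, -5.4, 0, 0, 0, 0, 1, -2.0, -5.4, 0, 0, 0, 0, 1, -2.0, -5.4, 0, 0, 0, 0, 1, -2.0, -5.4, 0, 0, 0, 0, 1, -2.0, -5.4, 0, 0, 0, 0, 1, -1.8, -5.4, 0, 0, 0, 0, 1, 0, 0, 0, 0.005, 0, -0.11, 1, 0, 0, 0, 0, 0, 0],
)

```text
time_s: 2.75
tool_pos: [0.4794, -0.2296, 0.2007]
tcp_rot: [0.201, 3.126, -0.001]
ft_force: [0.2, 0.0, -0.3]
gripper_width: 1.0
```

```bash
python3 go.py 0.476 -0.21 0.2 -7; python3 - <<'E'
from h import *
W=cam('wrist');im=r.read_camera('wrist');cv2.imwrite('pics/w1.png',im);np.save('w1.npy',W)
print(proj('wrist',[.476,-.21,.036],W),W[:3,3])
for d in r.spot_in('wrist','casting_center'): print(d['p'],(W@np.r_[d['position'],1])[:3])
E
```

```text
cm [0.59 1.9  0.07] len 2.0 rows 1.0
rot [-0.     0.009 -0.007]
pos [ 0.47939425 -0.22964155  0.20072256] t 2.75 g 1.0002274525115191 F [ 0.2   0.02 -0.31] q [ 0.37  0.35  0.05  1.76 -0.02  1.02  1.87]
[342.8988666  204.09285482] [ 0.40384968 -0.22080056  0.37181567]
0.75 [ 0.47176349 -0.2107397   0.03375464]
```

View pics/w1.png

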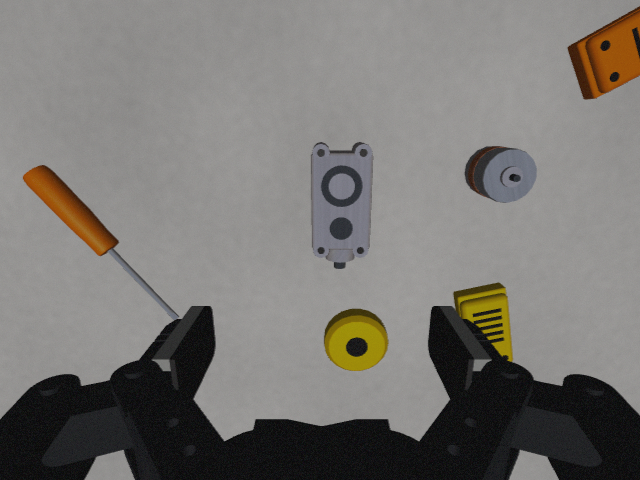

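The wrist view shows the casting with its lug holes at (321,153), (363,153), (360,250) and (321,250), and the nose towards the bottom. I'll compute its pose from those.

```bash
python3 - <<'E'
from h import *
W=np.load('w1.npy')
X=np.array([ray('wrist',p,.036,W) for p in [(321,153),(363,152.5),(360,250.5),(321,250)]])[:,:2]
print(X.round(4),X.mean(0),[np.degrees(np.arctan2(*(X[i]-X[j])[::-1])).round(1) for i,j in((3,0),(2,1))])
E
python3 go.py 0.476 -0.21 0.06 -7
```

```text
[[ 0.4275 -0.2242]
 [ 0.4319 -0.1871]
 [ 0.5234 -0.1986]
 [ 0.5181 -0.236 ]] [ 0.47522971 -0.21148296] [np.float64(-7.4), np.float64(-7.2)]
cm [ 0.71  1.89 14.08] len 14.2 rows 3.0
rot [-0.001  0.009 -0.008]
pos [ 0.47927815 -0.22939991  0.20086104] t 2.85 g 1.001869871196465 F [-0.14 -0.33 -0.72] q [ 0.36  0.35  0.05  1.76 -0.02  1.02  1.87]
```

Request:
move_arm(
  commands=[1, 0.7, 1.85, 0, 0, 0.009, -0.01, 1, 0, 0, 5, 0, 0, 0, 1, 0, 0, 5, 0, 0, 0, 1, 0, 0, 2, 0, 0, 0, 1, 0, 0, 0, 0, 0, 0],
)

```text
time_s: 3.48
tool_pos: [0.4763, -0.1992, 0.0799]
tcp_rot: [0.177, 3.134, 0.003]
ft_force: [-0.4, 0.5, 0.9]
gripper_width: 0.999
```

```bash
python3 go.py 0.4757 -0.2107 0.003 -7.2
```

```text
cm [-0.05 -1.17  7.69] len 7.8 rows 2.0
rot [0.002 0.002 0.013]
pos [ 0.47628392 -0.19915687  0.0798856 ] t 3.475 g 0.9994567775485985 F [-0.4   0.51  0.94] q [ 0.33  0.48  0.03  1.95 -0.03  0.71  1.84]
```

Request:
move_arm(
  commands=[1, -0.05, -1.15, 0, 0.002, 0, 0.013, 1, 0, 0, 0, 0, 0, 0, 1, 0, 0, 2, 0, 0, 0, 1, 0, 0, 0, 0, 0, 0],
)

```text
time_s: 3.98
tool_pos: [0.4781, -0.2111, 0.0639]
tcp_rot: [0.198, 3.126, -0.003]
ft_force: [-0.0, -0.4, 0.5]
gripper_width: 0.999
```

```bash
python3 go.py 0.4757 -0.2107 0.003 -7.2
```

```text
cm [0.3  0.01 6.08] len 6.1 rows 1.0
rot [-0.001  0.009 -0.001]
pos [ 0.47813407 -0.21105789  0.06387036] t 3.975 g 0.9990092236273547 F [-0.05 -0.39  0.54] q [ 0.35  0.5   0.04  1.96 -0.03  0.67  1.84]
```

Request:
move_arm(
  commands=[1, 0.2, 0, 2, 0, 0.005, 0, 1, 0, 0, 2, 0, 0, 0, 1, 0, 0, 1, 0, 0, 0, 1, 0, 0, 0, 0, 0, 0],
)

```text
time_s: 4.47
tool_pos: [0.4795, -0.2124, 0.0173]
tcp_rot: [0.2, 3.124, -0.006]
ft_force: [0.6, 0.1, 0.8]
gripper_width: 1.002
```

```bash
python3 go.py 0.4757 -0.2107 0.003 -7.2
```

```text
cm [0.42 0.12 1.42] len 1.5 rows 1.0
rot [-0.003  0.011 -0.002]
pos [ 0.47952496 -0.21240662  0.01726127] t 4.475 g 1.0016657242532527 F [0.59 0.07 0.83] q [ 0.35  0.58  0.03  2.   -0.03  0.55  1.85]
```

Request:
move_arm(
  commands=[1, 0.4, 0.1, 1.0, -0.003, 0.011, 0, 1, 0.1, 0.0, 0.3, 0, 0, 0, 1, 0, 0, 0, 0, 0, 0],
  newtons=90,
)

```text
time_s: 4.85
tool_pos: [0.4754, -0.2111, 0.0049]
tcp_rot: [0.2, 3.134, -0.0]
ft_force: [-1.1, -0.1, -0.0]
gripper_width: 1.002
```

```bash
python3 go.py 0.4757 -0.2107 0.003 -7.2
```

```text
cm [-0.02  0.04  0.19] len 0.2 rows 1.0
rot [-0.     0.001 -0.002]
pos [ 0.47542763 -0.2111043   0.00491037] t 4.85 g 1.001545975219192 F [-1.05 -0.06 -0.03] q [ 0.35  0.6   0.03  2.01 -0.03  0.53  1.85]
```

Request:
move_arm(
  commands=[0, 0, 0, 0, 0, 0, 0, 0, 0, 0, 0, 0, 0, 0, 0, 0, 0, 0, 0, 0, 0, 0, 0, 0, 0, 0, 0, 0, 0, 0, 0, 0, 0, 0, 0, 0, 0, 0, 0, 0, 0, 0],
  newtons=90,
)

```text
time_s: 5.6
tool_pos: [0.4772, -0.2115, 0.007]
tcp_rot: [0.2, 3.13, -0.002]
ft_force: [-0.1, -0.5, -0.1]
gripper_width: 0.002
```

Request:
move_arm(
  commands=[0, 0, 0, -1, 0, 0, 0, 0, 0, 0, -2, 0, 0, 0, 0, 0, 0, -4, 0, 0, 0, 0, 0, 0, -5, 0, 0, 0, 0, 0, 0, -4, 0, 0, 0, 0, 0, 0, 0, 0, 0, 0],
)

```text
time_s: 6.35
tool_pos: [0.4755, -0.2113, 0.174]
tcp_rot: [0.201, 3.131, -0.002]
ft_force: [0.6, -0.5, 0.1]
gripper_width: -0.003
```

```bash
python3 go.py 0.5625 0.2136 0.2 3; python3 - <<'E'
from h import *
cv2.imwrite('pics/s2.png',r.read_camera('scene'))
E
```

```text
cm [-3.22 43.25 -2.61] len 43.4 rows 7.0
rot [-0.001  0.004 -0.18 ]
pos [ 0.47548224 -0.21127008  0.1740459 ] t 6.35 g -0.002879610284450794 F [ 0.6  -0.52  0.08] q [ 0.34  0.37  0.05  1.82 -0.02  0.95  1.84]
```

View pics/s2.png

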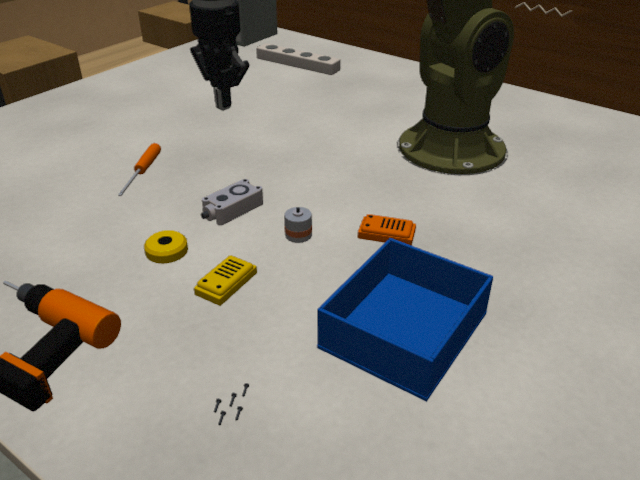

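```bash
python3 - <<'E'
from h import *
p=Tw()[:3,3]; print(p,proj('scene',p),proj('top',p),proj('wrist',p))
W=cam('wrist');im=r.read_camera('wrist');cv2.imwrite('pics/w2.png',im);cv2.imwrite('pics/t2.png',r.read_camera('top'))
print(r.camera_info('wrist'))
for P in ([.476,-.211,.036],): print(proj('wrist',P),proj('top',P),proj('scene',P))
E
```

```text
[ 0.47457827 -0.21083259  0.17247744] [225.14867068 124.88405746] [493.13790385 244.41391044] [323.19876603 282.38925277]
{'mtx': array([[367.47510765,   0.        , 321.28412622],
       [  0.        , 367.47510765, 241.46044072],
       [  0.        ,   0.        ,   1.        ]]), 'tool_from_camera': array([[ 3.03382218e-04, -9.55864923e-01, -2.93806326e-01,
         7.44818207e-02],
       [ 9.99999950e-01,  3.15315817e-04,  6.74891546e-06,
        -9.78325352e-04],
       [ 8.61907301e-05, -2.93806313e-01,  9.55864971e-01,
        -1.71786780e-01],
       [ 0.00000000e+00,  0.00000000e+00,  0.00000000e+00,
         1.00000000e+00]])}
[321.76707686 223.07620316] [460.46896227 253.92198355] [231.2238271  192.88346712]
```

View pics/w2.png

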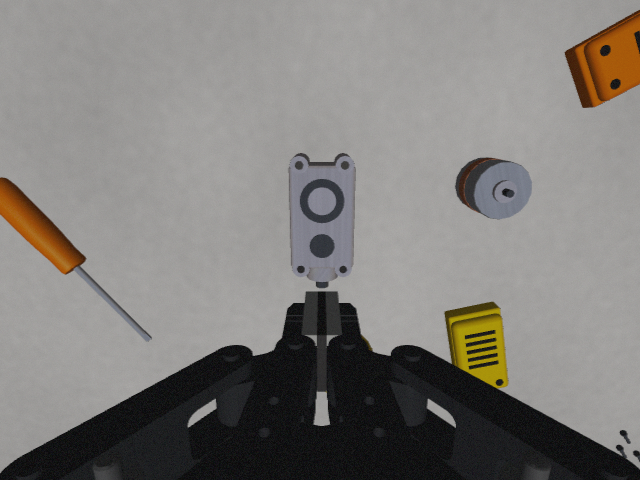

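View pics/t2.png

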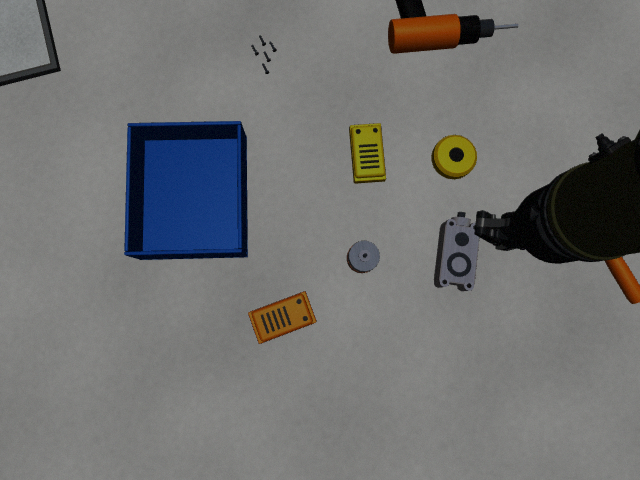

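```bash
python3 - <<'E'
from h import *
a=cv2.imread('pics/t2.png')[195:285,430:530];b=cv2.imread('pics/s2.png')[60:150,175:275]
o=np.hstack([cv2.resize(x,None,fx=4,fy=4,interpolation=cv2.INTER_CUBIC) for x in (a,b)])
cv2.imwrite('pics/z2.png',np.clip(o*2.0,0,255).astype(np.uint8))
E
```

```text
(no output)
```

View pics/z2.png

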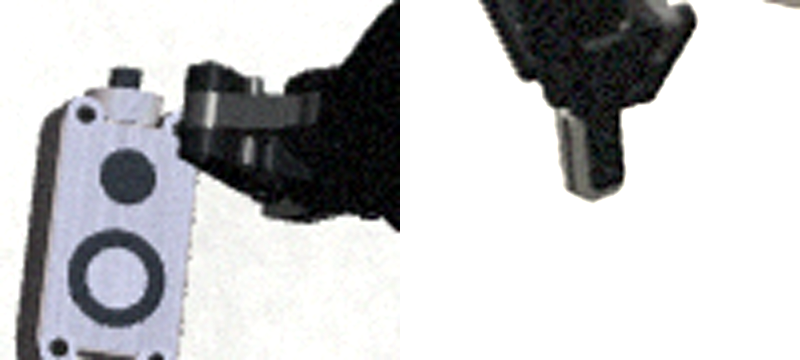

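```bash
python3 - <<'E'
from h import *
def tri(obs):
    A=[];b=[]
    for n,uv in obs:
        W=cam(n);K=np.array(r.camera_info(n)['mtx']);d=W[:3,:3]@np.linalg.solve(K,[*uv,1]);d/=np.linalg.norm(d);P=np.eye(3)-np.outer(d,d);A.append(P);b.append(P@W[:3,3])
    A=np.vstack(A);b=np.hstack(b);x,res,_,_=np.linalg.lstsq(A,b,rcond=None);return x,np.linalg.norm(A@x-b)
print(tri([('top',(476,223)),('scene',(223,108.5))]))
print(tri([('top',(476,223)),('scene',(223,108.5)),('wrist',(322,293))]))
# check known point: casting hole
s=cv2.imread('pics/s2.png')[165:230,190:275];cv2.imwrite('pics/c2.png',cv2.resize(s,None,fx=8,fy=8,interpolation=cv2.INTER_CUBIC))
for P in [(.5243,-.1968,.036),(.5195,-.2344,.036),(.4276,-.2231,.036),(.4328,-.1853,.036)]: print(proj('scene',P))
for k in ('casting_center',):
  print(0)
E
```

```text
(array([ 0.49789227, -0.1792564 ,  0.21718253]), np.float64(0.008643504207632404))
(array([ 0.48313676, -0.19848106,  0.19832674]), np.float64(0.03169985211760449))
[218.18156714 206.64735813]
[205.21853025 198.80676601]
[244.26630909 180.32694614]
[257.26416077 187.5823162 ]
0
```

View pics/c2.png

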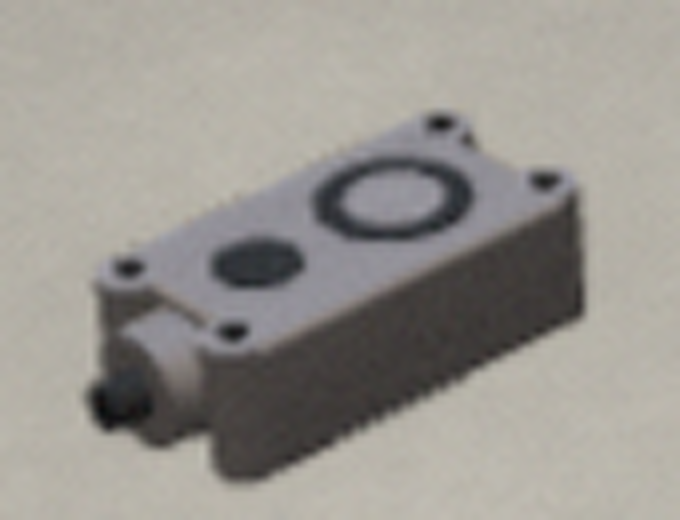

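```bash
python3 - <<'E'
from h import *
T=Tw();print(r.get_state()['time_s'],T[:3,3])
for dz in (0,-.02,-.03,-.04,-.06):
    p=(T@[0,0,dz,1])[:3]; print(dz,[proj(n,p).round(1).tolist() for n in('scene','top','wrist')])
K=np.array(r.camera_info('wrist')['mtx'])
obj=np.array([(.4276,-.2231,.036),(.4328,-.1853,.036),(.5243,-.1968,.036),(.5195,-.2344,.036)])
for im,px in (('w1',[(321,153),(363,152.5),(360,250.5),(321,250)]),('w2',[(298.5,165.5),(345.5,165.5),(343,269),(301,269.5)])):
    ok,rv,tv=cv2.solvePnP(obj,np.array(px,float),K,None,flags=cv2.SOLVEPNP_IPPE)
    R=cv2.Rodrigues(rv)[0];C=-R.T@tv.ravel();M=np.eye(4);M[:3,:3]=R.T;M[:3,3]=C
    TT=M@np.linalg.inv(r.camera_info('wrist')['tool_from_camera']);print(im,'cam',C.round(3),'tcp',TT[:3].round(3).tolist())
E
```

```text
6.5 [ 0.47337883 -0.21023364  0.17011834]
0 [[226.0, 126.0], [492.0, 245.5], [323.2, 282.4]]
-0.02 [[224.9, 115.3], [498.0, 243.6], [323.4, 300.0]]
-0.03 [[224.4, 109.8], [501.1, 242.6], [323.5, 310.4]]
-0.04 [[223.8, 104.3], [504.3, 241.6], [323.7, 322.2]]
-0.06 [[222.7, 93.1], [511.1, 239.4], [324.0, 350.9]]
w1 cam [-0.113  0.587 -0.258] tcp [[0.067, 0.982, -0.176, -0.147], [-0.893, -0.02, -0.45, 0.576], [-0.445, 0.187, 0.876, -0.075]]
w2 cam [-0.081  0.584 -0.302] tcp [[0.109, 0.974, -0.201, -0.123], [-0.877, -0.001, -0.48, 0.567], [-0.467, 0.228, 0.854, -0.12]]
```

```bash
python3 - <<'E'
from h import *
K=np.array(r.camera_info('wrist')['mtx'])
obj=np.array([(.4276,-.2231,.036),(.4328,-.1853,.036),(.5243,-.1968,.036),(.5195,-.2344,.036)])
c=np.array([0,0,.036])
for im,px in (('w1',[(321,153),(363,152.5),(360,250.5),(321,250)]),('w2',[(298.5,165.5),(345.5,165.5),(343,269),(301,269.5)])):
    n,rvs,tvs,err=cv2.solvePnPGeneric(obj-c,np.array(px,float),K,None,flags=cv2.SOLVEPNP_IPPE)
    for rv,tv,e in zip(rvs,tvs,err):
        R=cv2.Rodrigues(rv)[0];C=-R.T@tv.ravel()+c;M=np.eye(4);M[:3,:3]=R.T;M[:3,3]=C
        TT=M@np.linalg.inv(r.camera_info('wrist')['tool_from_camera']);print(im,e,'cam',C.round(3),'tcp',TT[:3].round(3).tolist())
T=Tw();s=r.get_state();print(s['time_s'],T.round(4).tolist(),np.round(s['joints'],4),np.round(s['qd'],3))
E
```

```text
w1 [0.32521383] cam [ 0.409 -0.233  0.376] tcp [[-0.992, 0.124, -0.004, 0.482], [0.124, 0.992, 0.038, -0.235], [0.009, 0.037, -0.999, 0.203]]
w1 [0.63595287] cam [ 0.545 -0.187  0.375] tcp [[-0.918, 0.103, -0.384, 0.548], [0.149, 0.985, -0.092, -0.213], [0.368, -0.142, -0.919, 0.189]]
w2 [0.09052668] cam [ 0.384 -0.213  0.337] tcp [[-0.99, 0.124, 0.06, 0.468], [0.127, 0.991, 0.039, -0.215], [-0.054, 0.046, -0.997, 0.17]]
w2 [1.38611458] cam [ 0.572 -0.207  0.335] tcp [[-0.851, 0.123, -0.511, 0.548], [0.131, 0.991, 0.02, -0.213], [0.509, -0.05, -0.859, 0.149]]
6.5 [[-0.9918, 0.1274, -0.0024, 0.4734], [0.1274, 0.9918, 0.0014, -0.2102], [0.0026, 0.0011, -1.0, 0.1701], [0.0, 0.0, 0.0, 1.0]] [ 0.3369  0.3704  0.0479  1.8271 -0.0218  0.9474  1.8373] [-0.001  0.019 -0.001  0.01   0.001 -0.003 -0.002]
```

The fingers shut fully without touching the casting. The fingertips also appear short of the reported TCP, so I'll check the tip position in a clearer spot before trying again.

```bash
python3 go.py 0.55 0.04 0.15 0
```

```text
cm [-4.42 25.79  2.03] len 26.2 rows 5.0
rot [ 0.001 -0.003 -0.128]
pos [ 0.47337883 -0.21023364  0.17011834] t 6.5 g 0.006296330557834694 F [-0.26 -0.09 -0.48] q [ 0.34  0.37  0.05  1.83 -0.02  0.95  1.84]
```

Request:
move_arm(
  commands=[0, -0.9, 5.2, 0, 0, 0, 0, 0, -0.9, 5.2, 0, 0, 0, 0, 0, -0.9, 5.2, 0, 0, 0, 0, 0, -0.9, 5.2, 0, 0, 0, 0, 0, -0.9, 5.2, 2.0, 0, 0, 0, 0, 0, 0, 0, 0, 0, -0.128, 0, 0, 0, 0, 0, 0, 0, 0, 0, 0, 0, 0, 0, 0],
)

```text
time_s: 7.5
tool_pos: [0.547, 0.0489, 0.1378]
tcp_rot: [-0.006, -3.119, -0.002]
ft_force: [0.2, 0.1, -0.2]
gripper_width: -0.001
```

```bash
python3 - <<'E'
from h import *
for i in range(2):
  T=Tw();t=r.get_state()['time_s']
  ims={n:r.read_camera(n) for n in('scene','top')}
  print(t,T[:3,3],T[:3,1])
T=Tw(); ims['wrist']=r.read_camera('wrist'); print(r.get_state()['time_s'],Tw()[:3,3])
o=[]
for n,im in ims.items():
  cv2.imwrite(f'pics/{n}3.png',im)
  if n!='wrist':
    p=proj(n,T[:3,3]).astype(int);print(n,p,[proj(n,(T@[0,0,z,1])[:3]).round(0).tolist() for z in(-.03,-.1,-.2)])
    c=im[max(p[1]-60,0):p[1]+40,p[0]-60:p[0]+40].copy();o.append(cv2.resize(c,(400,400),interpolation=cv2.INTER_CUBIC));print('crop0',p-60)
cv2.imwrite('pics/z3.png',np.clip(np.hstack(o)*2.,0,255).astype(np.uint8))
E
```

```text
7.5 [0.54704331 0.04892067 0.13777973] [0.00372248 0.99999223 0.00129864]
7.6 [0.54729957 0.04837896 0.13823312] [0.00373165 0.9999925  0.00103811]
7.75 [0.54776887 0.04857685 0.13880967]
scene [319 208] [[319.0, 192.0], [318.0, 149.0], [317.0, 80.0]]
crop0 [259 148]
top [293 188] [[293.0, 183.0], [291.0, 168.0], [289.0, 137.0]]
crop0 [233 128]
```

View pics/z3.png

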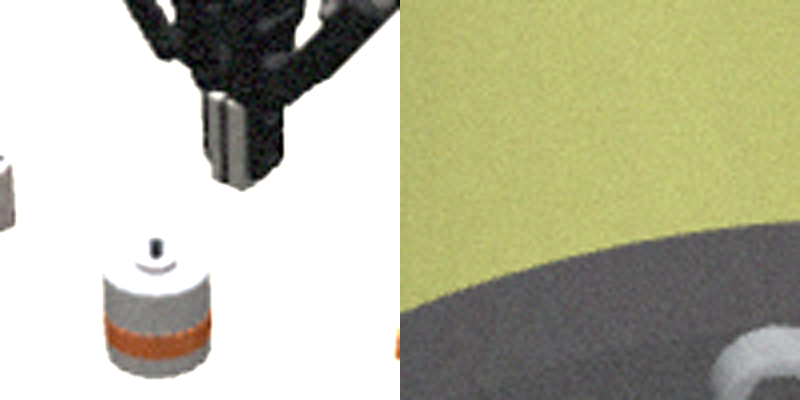

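View pics/top3.png

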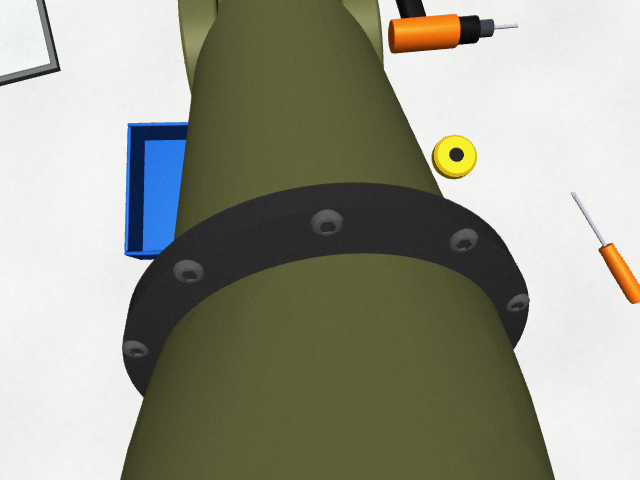

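View pics/scene3.png

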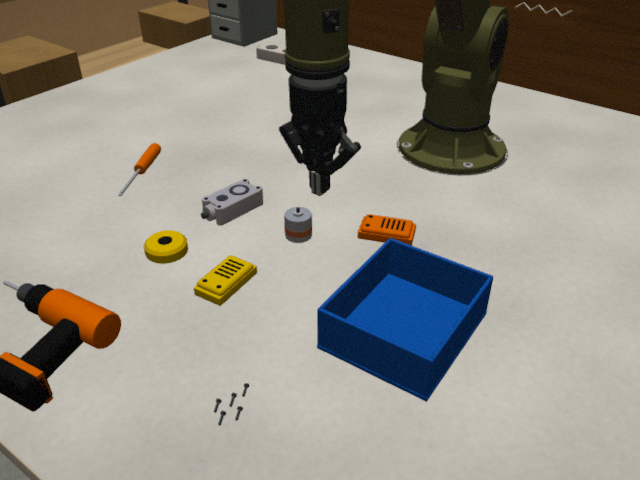

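View pics/wrist3.png

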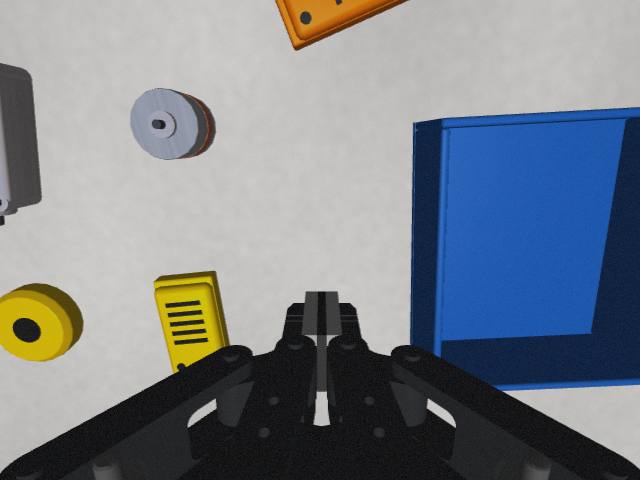

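Request:
move_arm(
  commands=[0, 0, 0, 4, 0, 0, 0, 0, 0, 0, 4, 0, 0, 0, 0, 0, 0, 2, 0, 0, 0, 0, 0, 0, 0, 0, 0, 0, 0, 0, 0, 0, 0, 0, 0],
)

```text
time_s: 8.38
tool_pos: [0.5484, 0.047, 0.0392]
tcp_rot: [-0.013, -3.127, -0.002]
ft_force: [0.4, -0.6, 0.1]
gripper_width: -0.001
```

```bash
python3 go.py 0.548 0.04 0.02 0; python3 - <<'E'
from h import *
T=Tw();print(T.round(4).tolist(),r.get_state()['time_s'])
for n in('scene','wrist'):
  im=r.read_camera(n);p=proj(n,T[:3,3]);print(n,p);cv2.imwrite(f'pics/{n}4.png',im)
  u=int(p[0]),int(p[1]);c=im[u[1]-50:u[1]+50,u[0]-50:u[0]+50];cv2.imwrite(f'pics/{n}4z.png',np.clip(cv2.resize(c,(500,500),interpolation=cv2.INTER_CUBIC)*1.6,0,255).astype(np.uint8))
E
```

```text
cm [ 0.   -0.7   1.92] len 2.0 rows 1.0
rot [ 0.002 -0.014 -0.008]
pos [0.5483606  0.0469815  0.03921212] t 8.375 g -0.0006766576009402485 F [ 0.45 -0.62  0.1 ] q [-0.1   0.58 -0.04  1.89  0.03  0.69  1.4 ]
[[-0.9999, 0.0084, -0.0143, 0.5484], [0.0084, 1.0, 0.0016, 0.047], [0.0143, 0.0015, -0.9999, 0.0392], [0.0, 0.0, 0.0, 1.0]] 8.375
scene [318.63507211 261.93168959]
wrist [323.12120863 282.18554239]
```

View pics/scene4z.png

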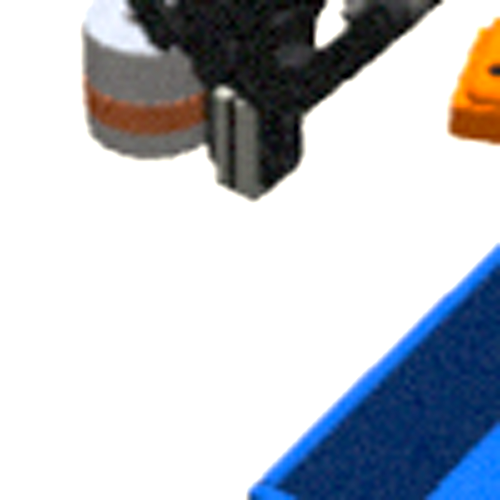

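View pics/wrist4z.png

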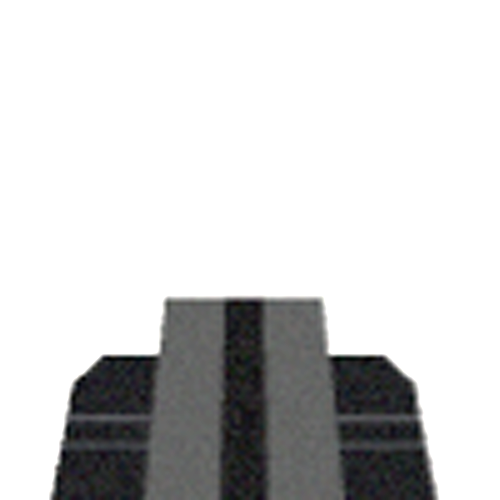

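Request:
move_arm(
  commands=[0, 0, 0, 2, 0, 0, 0, 0, 0, 0, 0.8, 0, 0, 0, 0, 0, 0, 0.8, 0, 0, 0, 0, 0, 0, 0, 0, 0, 0],
)

```text
time_s: 8.98
tool_pos: [0.5506, 0.0473, 0.0058]
tcp_rot: [-0.014, -3.134, -0.004]
ft_force: [0.6, -0.2, -0.2]
gripper_width: -0.001
```

```bash
python3 go.py 0.548 0.047 0.0 0; python3 - <<'E'
from h import *
T=Tw()
for n in('scene',):
  im=r.read_camera(n);p=proj(n,T[:3,3]);print(n,p);cv2.imwrite(f'pics/{n}5.png',im)
  u=int(p[0]),int(p[1]);print(u);c=im[u[1]-50:u[1]+50,u[0]-50:u[0]+50];cv2.imwrite(f'pics/{n}5z.png',np.clip(cv2.resize(c,(500,500),interpolation=cv2.INTER_CUBIC)*1.,0,255).astype(np.uint8))
E
```

```text
cm [ 0.25 -0.04  0.58] len 0.6 rows 1.0
rot [ 0.002 -0.008 -0.009]
pos [0.550571   0.0473263  0.00576261] t 8.975 g -0.00074217414209201 F [ 0.64 -0.23 -0.2 ] q [-0.1   0.63 -0.04  1.92  0.03  0.6   1.4 ]
scene [318.04858529 279.22989666]
(318, 279)
```

View pics/scene5z.png

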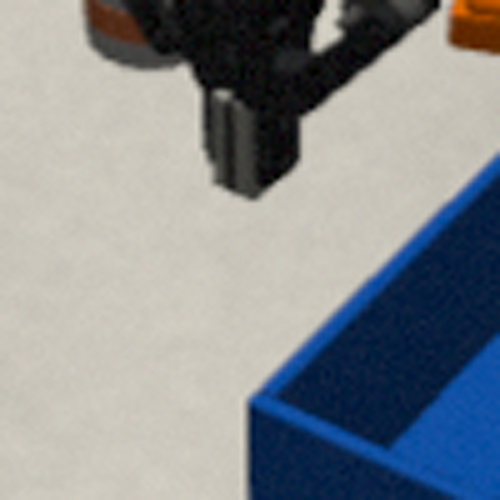

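Request:
move_arm(
  commands=[0, 0.2, 0, 0.5, 0, -0.008, -0.009, 0, 0, 0, 0.5, 0, 0, 0, 0, 0, 0, 0.5, 0, 0, 0, 0, 0, 0, 0, 0, 0, 0],
)

```text
time_s: 9.52
tool_pos: [0.5491, 0.0475, -0.0092]
tcp_rot: [-0.002, 3.139, 0.004]
ft_force: [0.3, -1.0, 0.4]
gripper_width: 0.007
```

Request:
move_arm(
  commands=[0, 0, 0, 0.4, 0, 0, 0, 0, 0, 0, 0.4, 0, 0, 0, 0, 0, 0, 0, 0, 0, 0],
)

```text
time_s: 9.9
tool_pos: [0.5493, 0.0475, -0.0178]
tcp_rot: [-0.002, 3.139, 0.004]
ft_force: [0.7, 0.2, -0.1]
gripper_width: -0.001
```

Request:
move_arm(
  commands=[0, 0, 0, 0.4, 0, 0, 0, 0, 0, 0, 0.2, 0, 0, 0, 0, 0, 0, 0, 0, 0, 0],
)

```text
time_s: 10.28
tool_pos: [0.5494, 0.0475, -0.0242]
tcp_rot: [-0.002, 3.139, 0.004]
ft_force: [0.2, 0.8, -0.4]
gripper_width: 0.002
```

Request:
move_arm(
  commands=[0, 0, 0, 0.3, 0, 0, 0, 0, 0, 0, 0.1, 0, 0, 0, 0, 0, 0, 0, 0, 0, 0],
)

```text
time_s: 10.65
tool_pos: [0.5495, 0.0475, -0.0284]
tcp_rot: [-0.002, 3.139, 0.004]
ft_force: [-0.4, 0.1, -0.5]
gripper_width: 0.004
```

```bash
python3 - <<'E'
from h import *
T=Tw()
im=r.read_camera('scene');p=proj('scene',T[:3,3]);print(p)
c=im[200:320,260:380];cv2.imwrite('pics/scene6z.png',np.clip(cv2.resize(c,(600,600),interpolation=cv2.INTER_CUBIC)*1.,0,255).astype(np.uint8))
W=cam('wrist');im=r.read_camera('wrist');cv2.imwrite('pics/wrist6.png',im)
E
```

```text
[318.65074668 295.15523218]
```

View pics/scene6z.png

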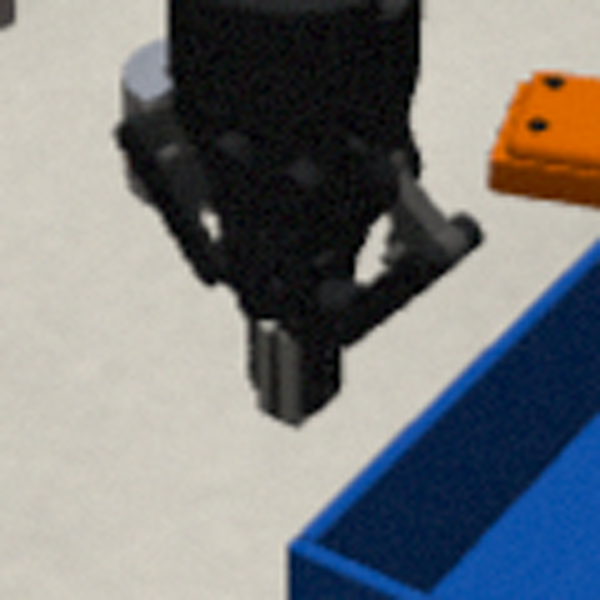

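View pics/wrist6.png

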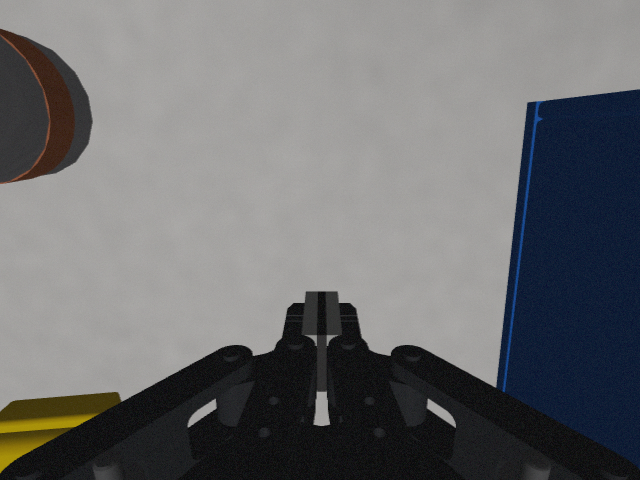

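Request:
move_arm(
  commands=[0, 0, 0, 0.2, 0, 0, 0, 0, 0, 0, 0, 0, 0, 0],
)

```text
time_s: 11.0
tool_pos: [0.5499, 0.0476, -0.0296]
tcp_rot: [-0.001, 3.137, 0.004]
ft_force: [-0.2, -0.2, -0.3]
gripper_width: 0.002
```

Request:
move_arm(
  commands=[0, 0, 0, 0.2, 0, 0, 0, 0, 0, 0, 0, 0, 0, 0],
)

```text
time_s: 11.25
tool_pos: [0.5503, 0.0476, -0.0293]
tcp_rot: [-0.001, 3.136, 0.004]
ft_force: [-0.0, 0.3, 0.1]
gripper_width: 0.003
```

Request:
move_arm(
  commands=[0, 0, 0, 0.2, 0, 0, 0, 0, 0, 0, 0, 0, 0, 0],
)

```text
time_s: 11.5
tool_pos: [0.5506, 0.0476, -0.0295]
tcp_rot: [-0.001, 3.134, 0.004]
ft_force: [-0.5, 0.7, -0.5]
gripper_width: -0.006
```

```bash
python3 - <<'E'
from h import *
T=Tw();s=r.get_state();print(s['tau'],s['joints'])
for x in(-.03,-.02,-.011,0,.011): print(x,[proj(n,(T@[x,0,-.0295,1])[:3]).round(1).tolist() for n in('scene','wrist')])
E
```

```text
[ 6.92166650e-04 -6.22876596e+01  7.16789458e-01 -1.35880083e+01
 -1.53022622e-03  5.41954720e-02 -7.80775918e-04] [-0.10650035  0.67968523 -0.03519872  1.9532489   0.04225167  0.50180832
  1.40070691]
-0.03 [[306.7, 291.6], [323.5, 369.7]]
-0.02 [[310.6, 288.4], [323.6, 350.6]]
-0.011 [[314.1, 285.5], [323.6, 332.8]]
0 [[318.3, 282.0], [323.7, 310.2]]
0.011 [[322.4, 278.5], [323.7, 286.6]]
```

Request:
move_arm(
  commands=[0, 0, 0, -3, 0, 0, 0, 0, 0, 0, -5, 0, 0, 0, 0, 0, 0, -5, 0, 0, 0, 0, 0, 0, 0, 0, 0, 0],
)

```text
time_s: 12.0
tool_pos: [0.5494, 0.0473, 0.1022]
tcp_rot: [-0.001, 3.137, 0.004]
ft_force: [0.3, 0.6, 0.3]
gripper_width: -0.004
```

```bash
python3 - <<'E'
from h import *
s=r.get_state();print(s['tau'],s['joints'],s['tool_pos'])
E
```

```text
[ 3.40260286e-02 -5.85663378e+01  3.97386421e-01 -2.08643675e+01
 -3.04735161e-02  7.00603221e-01  3.09869775e-02] [-0.09830443  0.48933995 -0.04542132  1.83939187  0.02680105  0.80852464
  1.41477243] [0.54938867 0.04728377 0.10222688]
```

The fingers touched the bench at a reported z of -0.0295, with `ft_force` staying near zero. The real tips are therefore about 29 mm behind the reported TCP, so I'll add that offset and regrasp.

```bash
python3 go.py 0.4757 -0.2107 0.15 -7.2
```

```text
cm [  7.37 -25.78  -4.88] len 27.3 rows 5.0
rot [0.003 0.004 0.126]
pos [0.54938867 0.04728377 0.10222688] t 12.0 g -0.004240113730917635 F [0.3  0.58 0.31] q [-0.1   0.49 -0.05  1.84  0.03  0.81  1.41]
```

Request:
move_arm(
  commands=[1, 1.4, -5.1, -2.0, 0, 0, 0, 1, 1.5, -5.2, -2.0, 0, 0, 0, 1, 1.5, -5.2, -0.9, 0, 0, 0, 1, 1.5, -5.2, 0, 0, 0, 0, 1, 1.5, -5.0, 0, 0, 0, 0, 1, 0, 0, 0, 0.003, 0.004, 0.126, 1, 0, 0, 0, 0, 0, 0, 1, 0, 0, 0, 0, 0, 0],
)

```text
time_s: 13.0
tool_pos: [0.4713, -0.217, 0.1432]
tcp_rot: [-0.192, -3.128, -0.002]
ft_force: [-0.0, -0.4, -0.2]
gripper_width: 1.002
```

```bash
python3 go.py 0.4757 -0.2107 0.15 -7.2;  python3 - <<'E'
from h import *
W=cam('wrist');im=r.read_camera('wrist');cv2.imwrite('pics/w7.png',im);np.save('w7.npy',W)
E
```

```text
cm [-0.35  0.68 -0.68] len 1.0 rows 1.0
rot [ 0.001 -0.008  0.003]
pos [ 0.47129517 -0.217001    0.1432391 ] t 13.0 g 1.0015655425554588 F [-0.01 -0.41 -0.18] q [ 0.37  0.4   0.02  1.86 -0.01  0.89  1.84]
```

View pics/w7.png

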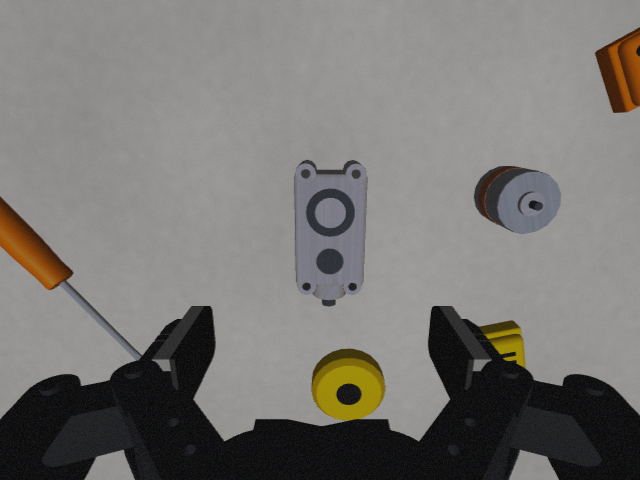

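The lug holes are now at (305,173), (356,173), (353,287) and (306,287).

```bash
python3 - <<'E'
from h import *
W=np.load('w7.npy')
X=np.array([ray('wrist',p,.036,W) for p in [(305.5,173.5),(356,173.5),(352.5,287),(306,287)]])[:,:2]
print(X.mean(0),[np.degrees(np.arctan2(*(X[i]-X[j])[::-1])).round(1) for i,j in((3,0),(2,1))])
E
python3 go.py 0.4757 -0.2107 0.04 -7.2
```

```text
[ 0.47528626 -0.21148126] [np.float64(-7.4), np.float64(-7.2)]
cm [-0.44  0.63 10.32] len 10.4 rows 2.0
rot [ 0.001 -0.008  0.003]
pos [ 0.47143001 -0.216649    0.14326647] t 13.05 g 0.9966211980843237 F [-0.17  0.14  0.28] q [ 0.37  0.4   0.02  1.86 -0.01  0.89  1.84]
```

Request:
move_arm(
  commands=[1, -0.35, 0.65, 3, 0, -0.008, 0.003, 1, 0, 0, 4, 0, 0, 0, 1, 0, 0, 2, 0, 0, 0, 1, 0, 0, 0, 0, 0, 0],
)

```text
time_s: 13.55
tool_pos: [0.4781, -0.2066, 0.0511]
tcp_rot: [0.176, 3.134, 0.003]
ft_force: [-0.6, 0.1, -0.2]
gripper_width: 0.999
```

```bash
python3 go.py 0.4757 -0.2107 -0.026 -7.2
```

```text
cm [ 0.21 -0.45  7.7 ] len 7.7 rows 2.0
rot [0.002 0.003 0.014]
pos [ 0.47807505 -0.20662938  0.05105825] t 13.55 g 0.9990211078391553 F [-0.6   0.14 -0.16] q [ 0.36  0.52  0.01  1.97 -0.01  0.65  1.83]
```

Request:
move_arm(
  commands=[1, 0.2, -0.4, 1, 0.002, 0.003, 0.014, 1, 0, 0, 2, 0, 0, 0, 1, 0, 0, 0, 0, 0, 0, 1, 0, 0, 0, 0, 0, 0],
)

```text
time_s: 14.05
tool_pos: [0.4777, -0.211, 0.0227]
tcp_rot: [0.196, 3.132, -0.002]
ft_force: [-0.6, -0.9, 0.5]
gripper_width: 1.0
```

```bash
python3 go.py 0.4757 -0.2107 -0.026 -7.2
```

```text
cm [0.22 0.01 4.87] len 4.9 rows 1.0
rot [-0.001  0.004  0.001]
pos [ 0.4776961  -0.21097852  0.02270382] t 14.05 g 1.0000696092803478 F [-0.61 -0.88  0.51] q [ 0.36  0.57  0.01  1.99 -0.01  0.58  1.83]
```

Request:
move_arm(
  commands=[1, 0.2, 0, 2, 0, 0.004, 0, 1, 0.1, 0, 1.5, 0, 0, 0, 1, 0, 0, 0.8, 0, 0, 0, 1, 0, 0, 0, 0, 0, 0],
)

```text
time_s: 14.55
tool_pos: [0.4768, -0.2117, -0.019]
tcp_rot: [0.196, 3.131, -0.004]
ft_force: [0.5, -0.5, 0.7]
gripper_width: 0.999
```

```bash
python3 go.py 0.4757 -0.2107 -0.026 -7.2
```

```text
cm [0.12 0.09 0.7 ] len 0.7 rows 1.0
rot [-0.003  0.005  0.001]
pos [ 0.47678645 -0.21170814 -0.01901885] t 14.55 g 0.9989498869820174 F [ 0.53 -0.45  0.68] q [ 0.36  0.64  0.01  2.03 -0.01  0.47  1.83]
```

Request:
move_arm(
  commands=[1, 0.1, 0.1, 0.6, -0.003, 0.005, 0, 0, 0, 0, 0, 0, 0, 0, 0, 0, 0, 0, 0, 0, 0, 0, 0, 0, 0, 0, 0, 0, 0, 0, 0, 0, 0, 0, 0, 0, 0, 0, 0, 0, 0, 0],
  newtons=90,
)

```text
time_s: 15.3
tool_pos: [0.4765, -0.2108, -0.0242]
tcp_rot: [0.197, 3.135, 0.0]
ft_force: [0.6, -0.5, -1.9]
gripper_width: 0.638
```

Request:
move_arm(
  commands=[0, 0, 0, -1, 0, 0, 0, 0, 0, 0, -2, 0, 0, 0, 0, 0, 0, -4, 0, 0, 0, 0, 0, 0, -5, 0, 0, 0, 0, 0, 0, -5, 0, 0, 0, 0, 0, 0, -2, 0, 0, 0, 0, 0, 0, 0, 0, 0, 0],
)

```text
time_s: 16.18
tool_pos: [0.4717, -0.2089, 0.1708]
tcp_rot: [-0.196, -3.126, -0.006]
ft_force: [0.2, -0.4, -8.3]
gripper_width: 0.641
```

```bash
python3 go.py 0.5625 0.2136 0.16 3; python3 - <<'E'
from h import *
cv2.imwrite('pics/s8.png',r.read_camera('scene'));cv2.imwrite('pics/w8.png',r.read_camera('wrist'))
E
```

```text
cm [-3.75 43.05  1.17] len 43.2 rows 7.0
rot [ 0.004 -0.01  -0.177]
pos [ 0.47165512 -0.20894478  0.1707622 ] t 16.175 g 0.6408014163721908 F [ 0.2  -0.37 -8.34] q [ 0.36  0.37  0.02  1.82 -0.01  0.96  1.83]
```

View pics/s8.png

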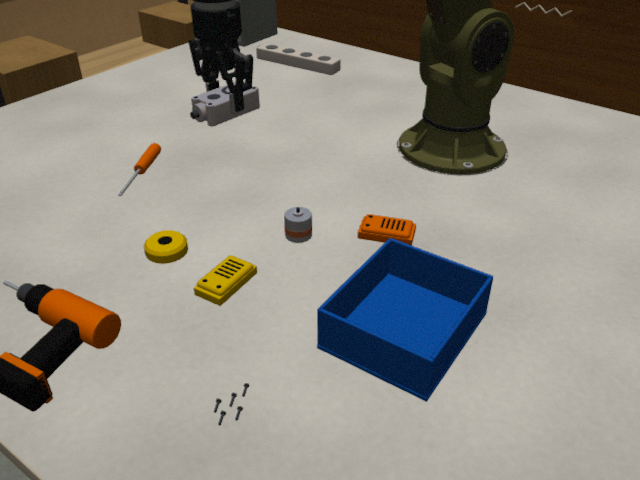

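View pics/w8.png

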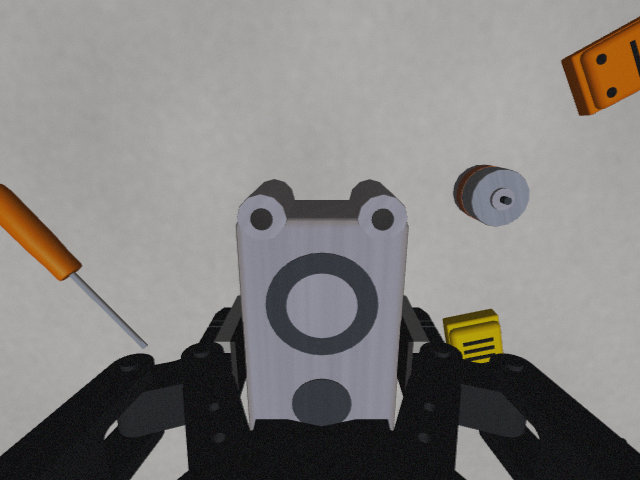

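Casting held, with about 8 N of load and level in the wrist view. Now carrying it to the box.

Request:
move_arm(
  commands=[0, -0.4, 3.5, 0, 0, 0, 0, 0, -0.4, 5, 0, 0, 0, 0, 0, -0.5, 5.5, 0, 0, 0, 0, 0, -0.5, 5.5, 0, 0, 0, 0, 0, -0.5, 5.5, 0, 0, 0, 0, 0, -0.5, 5.5, 0, 0, 0, 0, 0, -0.5, 5, 0, 0, 0, 0, 0, -0.4, 4, 0, 0, 0, 0, 0, 0, 1.5, 0, 0, -0.01, -0.1, 0, 0, 0, 0, 0, 0, -0.07],
)

```text
time_s: 17.52
tool_pos: [0.5504, 0.2047, 0.1473]
tcp_rot: [0.072, -3.103, -0.002]
ft_force: [-0.4, 0.0, -7.1]
gripper_width: 0.642
```

Request:
move_arm(
  commands=[0, 0, 0, 0, 0, 0, 0, 0, 0, 0, 0, 0, 0, 0],
)

```text
time_s: 17.77
tool_pos: [0.5486, 0.204, 0.1438]
tcp_rot: [0.07, -3.097, 0.001]
ft_force: [-0.1, 0.5, -6.9]
gripper_width: 0.639
```

```bash
python3 go.py 0.5625 0.2136 0.12 3; python3 - <<'E'
from h import *
cv2.imwrite('pics/s9.png',r.read_camera('scene'));cv2.imwrite('pics/w9.png',r.read_camera('wrist'))
E
```

```text
cm [-1.54  0.9   2.32] len 2.9 rows 1.0
rot [ 0.    -0.043 -0.007]
pos [0.54856152 0.20397504 0.14384412] t 17.775 g 0.6389390197464418 F [-0.14  0.53 -6.87] q [-0.32  0.52 -0.11  1.65  0.05  1.02  1.18]
```

View pics/w9.png

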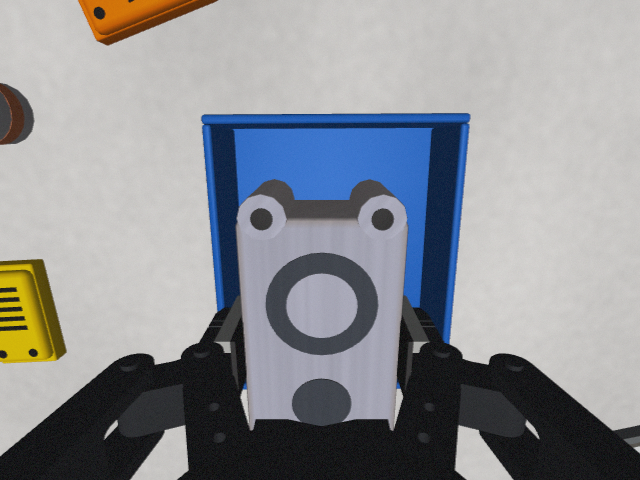

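View pics/s9.png

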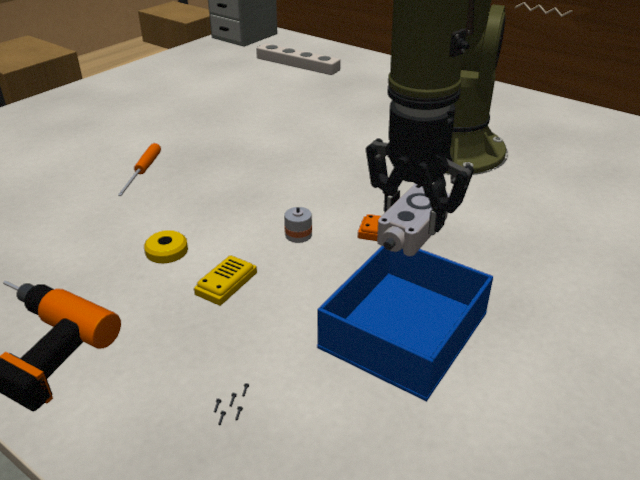

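Request:
move_arm(
  commands=[0, -1.5, 0.9, 0, 0, -0.043, -0.007, 0, 0, 0, 0, 0, 0, 0, 0, 0, 0, 2, 0, 0, 0, 0, 0, 0, 0, 0, 0, 0],
)

```text
time_s: 18.38
tool_pos: [0.5629, 0.2108, 0.1235]
tcp_rot: [0.074, -3.139, 0.002]
ft_force: [-0.5, 0.2, -6.8]
gripper_width: 0.641
```

```bash
python3 go.py 0.5625 0.2136 -0.018 3
```

```text
cm [ 0.    0.3  14.15] len 14.2 rows 3.0
rot [-0.001 -0.001 -0.005]
pos [0.56287197 0.21082695 0.12348188] t 18.375 g 0.6411389823781857 F [-0.49  0.16 -6.84] q [-0.33  0.54 -0.1   1.67  0.07  0.94  1.15]
```

Request:
move_arm(
  commands=[0, 0, 0.25, 2, 0, 0, -0.005, 0, 0, 0, 2, 0, 0, 0, 0, 0, 0, 2, 0, 0, 0, 0, 0, 0, 2, 0, 0, 0, 0, 0, 0, 2, 0, 0, 0, 0, 0, 0, 1, 0, 0, 0, 0, 0, 0, 0, 0, 0, 0],
)

```text
time_s: 19.25
tool_pos: [0.5665, 0.2112, 0.0171]
tcp_rot: [-0.072, 3.137, -0.001]
ft_force: [0.9, -0.0, -7.8]
gripper_width: 0.642
```

```bash
python3 go.py 0.5625 0.2136 -0.018 3
```

```text
cm [0.4  0.26 3.51] len 3.5 rows 1.0
rot [-0.001  0.003 -0.007]
pos [0.56653934 0.21118101 0.01713923] t 19.25 g 0.6417102085901925 F [ 0.86 -0.01 -7.8 ] q [-0.34  0.67 -0.09  1.78  0.09  0.7   1.13]
```

Request:
move_arm(
  commands=[0, 0.35, 0.2, 1.0, 0, 0.003, -0.007, 0, 0, 0, 1.0, 0, 0, 0, 0, 0, 0, 0.7, 0, 0, 0, 0, 0, 0, 0.2, 0, 0, 0, 0, 0, 0, 0, 0, 0, 0],
)

```text
time_s: 19.88
tool_pos: [0.5641, 0.2137, -0.0119]
tcp_rot: [-0.083, 3.138, 0.0]
ft_force: [0.9, 0.2, -7.1]
gripper_width: 0.635
```

```bash
python3 go.py 0.5625 0.2136 -0.018 3
```

```text
cm [0.16 0.   0.6 ] len 0.6 rows 1.0
rot [0.    0.003 0.001]
pos [ 0.5640927   0.21367771 -0.01194788] t 19.875 g 0.6347748710511802 F [ 0.87  0.17 -7.14] q [-0.35  0.71 -0.09  1.8   0.1   0.64  1.13]
```

Request:
move_arm(
  commands=[0, 0.1, 0, 0.3, 0, 0.003, 0, 0, 0, 0, 0.2, 0, 0, 0, 0, 0, 0, 0, 0, 0, 0],
)

```text
time_s: 20.25
tool_pos: [0.5635, 0.2137, -0.0168]
tcp_rot: [-0.083, 3.14, 0.0]
ft_force: [-0.9, -0.0, -7.6]
gripper_width: 0.636
```

Request:
move_arm(
  commands=[0, 0, 0, 0.1, 0, 0, 0, 0, 0, 0, 0, 0, 0, 0],
)

```text
time_s: 20.5
tool_pos: [0.5636, 0.2137, -0.0177]
tcp_rot: [-0.083, 3.14, 0.001]
ft_force: [-0.3, -0.3, -7.9]
gripper_width: 0.64
```

Request:
move_arm(
  commands=[0, 0, 0, 0.15, 0, 0, 0, 0, 0, 0, 0, 0, 0, 0],
)

```text
time_s: 20.75
tool_pos: [0.5639, 0.2139, -0.0179]
tcp_rot: [-0.083, 3.139, 0.001]
ft_force: [-0.2, -0.4, -8.1]
gripper_width: 0.639
```

Request:
move_arm(
  commands=[0, 0, 0, 0.15, 0, 0, 0, 0, 0, 0, 0, 0, 0, 0],
)

```text
time_s: 21.0
tool_pos: [0.5641, 0.2139, -0.018]
tcp_rot: [-0.083, 3.138, 0.001]
ft_force: [-0.7, -0.2, -7.0]
gripper_width: 0.639
```

z has stalled at -0.018, the expected seating height, so I'll release.

Request:
move_arm(
  commands=[1, 0, 0, 0, 0, 0, 0, 1, 0, 0, 0, 0, 0, 0, 1, 0, 0, 0, 0, 0, 0, 1, 0, 0, 0, 0, 0, 0],
)

```text
time_s: 21.5
tool_pos: [0.5664, 0.2149, -0.0168]
tcp_rot: [-0.083, 3.133, 0.004]
ft_force: [-1.8, 0.5, -0.3]
gripper_width: 0.998
```

Request:
move_arm(
  commands=[1, 0, 0, -2, 0, 0, 0, 1, 0, 0, -4, 0, 0, 0, 1, 0, 0, -5, 0, 0, 0, 1, 0, 0, -5, 0, 0, 0, 1, 0, 0, -3, 0, 0, 0, 1, 0, 0, 0, 0, 0, 0],
)

```text
time_s: 22.25
tool_pos: [0.5651, 0.2144, 0.1789]
tcp_rot: [-0.083, 3.134, 0.004]
ft_force: [-0.8, 0.0, -0.5]
gripper_width: 1.0
```

```bash
python3 go.py 0.643 -0.068 0.17 5; python3 - <<'E'
from h import *
W=cam('wrist');np.save('w10.npy',W);cv2.imwrite('pics/w10.png',r.read_camera('wrist'))
E
```

```text
cm [ -6.28 -28.62   0.86] len 29.3 rows 5.0
rot [ 0.002  0.007 -0.034]
pos [0.56506367 0.21443255 0.1788786 ] t 22.25 g 0.9996972516869927 F [-0.82  0.   -0.52] q [-0.33  0.48 -0.11  1.6   0.06  1.05  1.16]
```

View pics/w10.png

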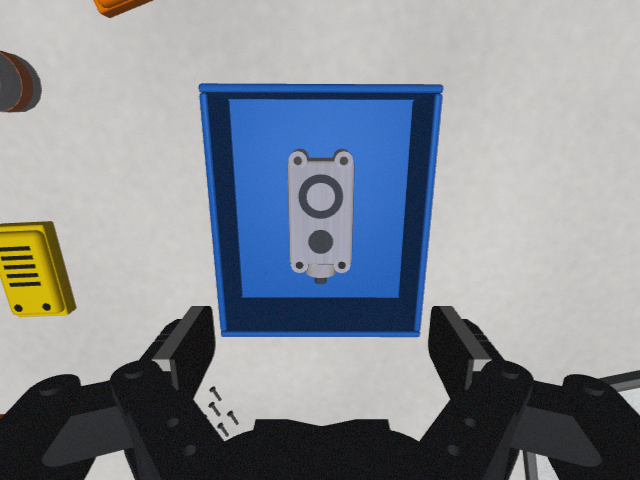

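The casting stands flat and centred in the box, with its lug holes at (297,160), (343,160), (342,265) and (299,265).

```bash
python3 - <<'E'
from h import *
W=np.load('w10.npy')
X=np.array([ray('wrist',p,.042,W) for p in [(297.5,160.5),(343.5,160.5),(341.5,265.5),(299.5,265.5)]])[:,:2]
print(X.mean(0),[np.degrees(np.arctan2(*(X[i]-X[j])[::-1])).round(1) for i,j in((3,0),(2,1))])
E
```

```text
[0.56274027 0.21292597] [np.float64(3.0), np.float64(3.0)]
```

Request:
move_arm(
  commands=[1, -1.2, -5.6, 0.2, 0, 0, 0, 1, -1.3, -5.8, 0.2, 0, 0, 0, 1, -1.3, -5.8, 0.2, 0, 0, 0, 1, -1.3, -5.8, 0.2, 0, 0, 0, 1, -1.2, -5.0, 0, 0, 0, -0.034, 1, 0, 0, 0, 0, 0, 0, 1, 0, 0, 0, 0, 0, 0],
)

```text
time_s: 23.18
tool_pos: [0.6396, -0.068, 0.1564]
tcp_rot: [0.145, -3.126, -0.006]
ft_force: [-0.0, 0.8, 0.7]
gripper_width: 0.996
```

```bash
python3 go.py 0.643 -0.068 0.17 5; python3 - <<'E'
from h import *
W=cam('wrist');np.save('w11.npy',W);cv2.imwrite('pics/w11.png',r.read_camera('wrist'))
E
```

```text
cm [-0.32 -0.02 -1.37] len 1.4 rows 1.0
rot [ 0.004 -0.012  0.006]
pos [ 0.63959919 -0.06803175  0.15635157] t 23.175 g 0.9959569861165629 F [-0.04  0.79  0.68] q [ 0.12  0.57 -0.09  1.5   0.05  1.08  1.68]
```

View pics/w11.png

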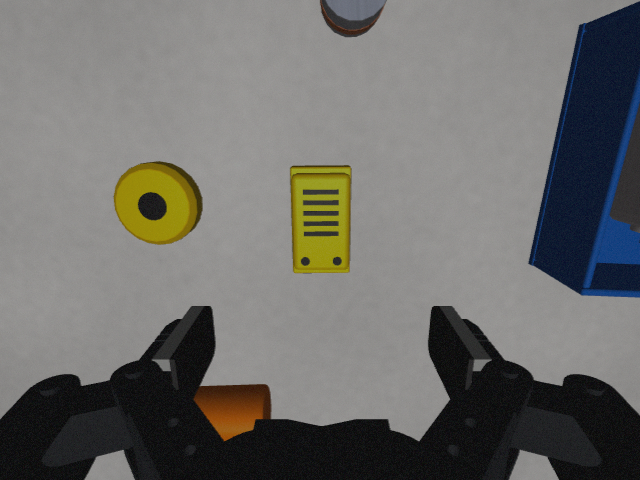

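```bash
python3 - <<'E'
from h import *
W=np.load('w11.npy')
for z in (0.0,.005,.01,.015):
  X=np.array([ray('wrist',p,z,W) for p in [(291,166),(351,166),(349.5,272.5),(293.5,272.5)]])[:,:2]
  print(z,X.mean(0).round(4),[np.linalg.norm(X[i]-X[(i+1)%4]).round(4) for i in range(4)],[np.degrees(np.arctan2(*(X[i]-X[j])[::-1])).round(1) for i,j in((3,0),(2,1))])
print(ray('top',(423,52),.03))
E
```

```text
0.0 [ 0.6447 -0.068 ] [np.float64(0.0528), np.float64(0.1002), np.float64(0.0536), np.float64(0.1002)] [np.float64(5.4), np.float64(5.8)]
0.005 [ 0.6436 -0.0681] [np.float64(0.052), np.float64(0.0987), np.float64(0.0528), np.float64(0.0987)] [np.float64(5.4), np.float64(5.8)]
0.01 [ 0.6424 -0.0683] [np.float64(0.0512), np.float64(0.0972), np.float64(0.052), np.float64(0.0971)] [np.float64(5.4), np.float64(5.8)]
0.015 [ 0.6412 -0.0684] [np.float64(0.0504), np.float64(0.0957), np.float64(0.0512), np.float64(0.0956)] [np.float64(5.4), np.float64(5.8)]
[ 0.81038655 -0.15574613  0.03      ]
```

Request:
move_arm(
  commands=[1, -0.3, 0, 4, 0.004, -0.012, 0.0, 1, 0, 0, 4, 0, 0, 0, 1, 0, 0, 2, 0, 0, 0, 1, 0, 0, 0, 0, 0, 0],
  newtons=35,
)

```text
time_s: 23.72
tool_pos: [0.6415, -0.0604, 0.0534]
tcp_rot: [-0.159, 3.137, 0.003]
ft_force: [0.4, -0.1, 0.9]
gripper_width: 1.001
```

```bash
python3 go.py 0.642 -0.068 -0.029 5.4
```

```text
cm [ 0.03 -0.77  8.24] len 8.3 rows 2.0
rot [0.002 0.001 0.007]
pos [ 0.64150676 -0.06042181  0.05344554] t 23.725 g 1.0013010394848103 F [ 0.4  -0.13  0.92] q [ 0.11  0.67 -0.09  1.63  0.07  0.85  1.66]
```

Request:
move_arm(
  commands=[1, 0, -0.7, 2, 0.002, 0, 0.007, 1, 0, 0, 2, 0, 0, 0, 1, 0, 0, 0, 0, 0, 0, 1, 0, 0, 0, 0, 0, 0],
)

```text
time_s: 24.22
tool_pos: [0.645, -0.063, 0.0174]
tcp_rot: [-0.156, 3.131, 0.001]
ft_force: [0.2, 0.5, 0.2]
gripper_width: 0.999
```

```bash
python3 go.py 0.642 -0.068 -0.029 5.4
```

```text
cm [ 0.38 -0.47  4.64] len 4.7 rows 1.0
rot [0.    0.007 0.005]
pos [ 0.64497415 -0.06302894  0.01738024] t 24.225 g 0.9989070945253193 F [0.18 0.47 0.24] q [ 0.11  0.72 -0.09  1.65  0.08  0.77  1.66]
```

Request:
move_arm(
  commands=[1, 0.4, -0.45, 1.5, 0, 0.007, 0.005, 1, 0, 0, 1.5, 0, 0, 0, 1, 0, 0, 0, 0, 0, 0, 1, 0, 0, 0, 0, 0, 0],
)

```text
time_s: 24.72
tool_pos: [0.6421, -0.0682, -0.0131]
tcp_rot: [-0.148, 3.137, -0.0]
ft_force: [0.1, 0.7, 0.8]
gripper_width: 1.0
```

```bash
python3 go.py 0.642 -0.068 -0.029 5.4
```

```text
cm [0.01 0.02 1.59] len 1.6 rows 1.0
rot [-0.     0.001 -0.   ]
pos [ 0.64213173 -0.06818516 -0.01307324] t 24.725 g 0.9999234397577099 F [0.08 0.71 0.8 ] q [ 0.12  0.75 -0.08  1.68  0.08  0.71  1.66]
```

Request:
move_arm(
  commands=[1, 0, 0, 1.0, 0, 0, 0, 1, 0, 0, 0.5, 0, 0, 0, 1, 0, 0, 0, 0, 0, 0],
)

```text
time_s: 25.1
tool_pos: [0.6423, -0.0681, -0.029]
tcp_rot: [-0.148, 3.136, -0.0]
ft_force: [0.6, -0.9, -0.5]
gripper_width: 1.003
```

```bash
python3 go.py 0.642 -0.068 -0.029 5.4
```

```text
cm [0.03 0.01 0.  ] len 0.0 rows 1.0
rot [-0.     0.002  0.   ]
pos [ 0.64234407 -0.06811179 -0.02895597] t 25.1 g 1.003050690405911 F [ 0.59 -0.88 -0.53] q [ 0.11  0.77 -0.08  1.68  0.09  0.68  1.66]
```

Request:
move_arm(
  commands=[0, 0, 0, 0, 0, 0, 0, 0, 0, 0, 0, 0, 0, 0, 0, 0, 0, 0, 0, 0, 0, 0, 0, 0, 0, 0, 0, 0, 0, 0, 0, 0, 0, 0, 0, 0, 0, 0, 0, 0, 0, 0],
  newtons=35,
)

```text
time_s: 25.85
tool_pos: [0.6426, -0.0681, -0.0285]
tcp_rot: [-0.148, 3.136, -0.0]
ft_force: [-0.3, 1.0, 0.0]
gripper_width: 0.597
```

Request:
move_arm(
  commands=[0, 0, 0, -1, 0, 0, 0, 0, 0, 0, 0, 0, 0, 0],
)

```text
time_s: 26.1
tool_pos: [0.6427, -0.0681, -0.0177]
tcp_rot: [-0.148, 3.136, -0.0]
ft_force: [-0.3, 0.4, -0.1]
gripper_width: 0.599
```

```bash
python3 - <<'E'
from h import *
cv2.imwrite('pics/w12.png',r.read_camera('wrist'))
E
```

```text
(no output)
```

View pics/w12.png

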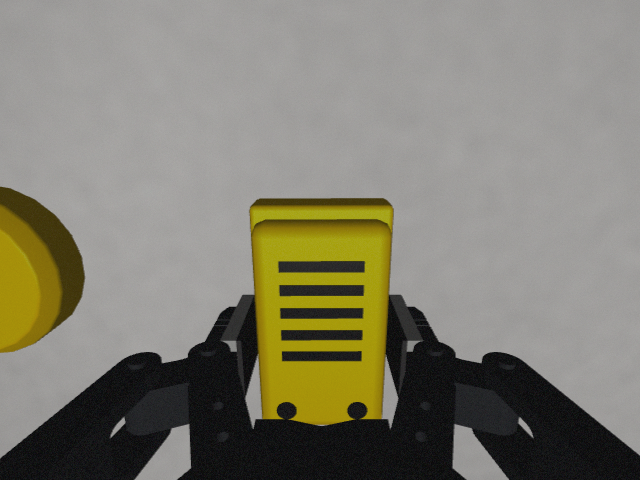

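Request:
move_arm(
  commands=[0, 0, 0, -3, 0, 0, 0, 0, 0, 0, -5, 0, 0, 0, 0, 0, 0, -5, 0, 0, 0, 0, 0, 0, -5, 0, 0, 0, 0, 0, 0, 0, 0, 0, 0],
)

```text
time_s: 26.78
tool_pos: [0.6412, -0.068, 0.1663]
tcp_rot: [0.149, -3.137, -0.0]
ft_force: [0.1, -0.6, -1.6]
gripper_width: 0.598
```

```bash
python3 go.py 0.5627 0.2129 0.16 3; python3 - <<'E'
from h import *
cv2.imwrite('pics/s13.png',r.read_camera('scene'))
E
```

```text
cm [ 5.17 28.7   0.65] len 29.2 rows 5.0
rot [ 0.    -0.001  0.042]
pos [ 0.64124059 -0.06795558  0.16633941] t 26.775 g 0.5980864851257569 F [ 0.14 -0.57 -1.56] q [ 0.12  0.56 -0.1   1.5   0.06  1.09  1.68]
```

View pics/s13.png

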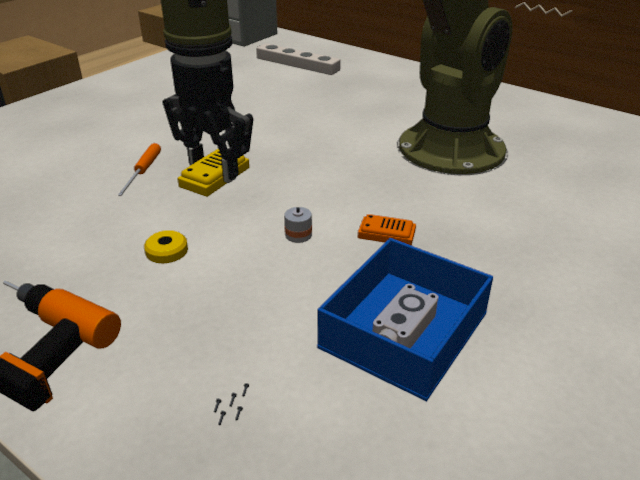

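The cover is held level, the casting is flat in the box and the cap hasn't moved.

Request:
move_arm(
  commands=[0, 0.7, 3.5, 0, 0, 0, 0, 0, 0.9, 5, 0, 0, 0, 0, 0, 1.0, 5.5, 0, 0, 0, 0, 0, 1.0, 5.5, 0, 0, 0, 0, 0, 0.9, 5, 0, 0, 0, 0, 0, 0.6, 3.2, 0, 0, 0, 0.042, 0, 0, 0, 0, 0, 0, 0, 0, 0, 0, 0, 0, 0, 0],
)

```text
time_s: 27.82
tool_pos: [0.5535, 0.2076, 0.1504]
tcp_rot: [0.077, -3.115, 0.008]
ft_force: [-0.5, -0.9, -1.1]
gripper_width: 0.601
```

```bash
python3 go.py 0.5627 0.2129 0.0135 3
```

```text
cm [-1.3   0.54 13.66] len 13.7 rows 3.0
rot [-0.004 -0.026 -0.003]
pos [0.55346064 0.20761229 0.15039659] t 27.825 g 0.6009971781143569 F [-0.45 -0.87 -1.09] q [-0.33  0.51 -0.11  1.64  0.05  1.02  1.17]
```

Request:
move_arm(
  commands=[0, -0.9, 0.5, 2, -0.004, -0.026, -0.003, 0, 0, 0, 2, 0, 0, 0, 0, 0, 0, 2, 0, 0, 0, 0, 0, 0, 1, 0, 0, 0, 0, 0, 0, 0, 0, 0, 0],
)

```text
time_s: 28.45
tool_pos: [0.5636, 0.2041, 0.0759]
tcp_rot: [0.069, -3.14, 0.008]
ft_force: [0.4, 0.8, 0.3]
gripper_width: 0.602
```

```bash
python3 go.py 0.5627 0.2129 0.0135 3
```

```text
cm [0.05 0.91 6.24] len 6.3 rows 2.0
rot [-0.005 -0.001 -0.009]
pos [0.56364207 0.20413515 0.07592761] t 28.45 g 0.6017261413592189 F [0.39 0.79 0.27] q [-0.33  0.59 -0.09  1.73  0.08  0.83  1.15]
```

Request:
move_arm(
  commands=[0, 0, 0.8, 1, -0.004, 0, -0.009, 0, 0, 0, 1.5, 0, 0, 0, 0, 0, 0, 1.0, 0, 0, 0, 0, 0, 0, 0, 0, 0, 0],
)

```text
time_s: 28.95
tool_pos: [0.5641, 0.2126, 0.0395]
tcp_rot: [-0.083, 3.14, -0.0]
ft_force: [-0.4, 0.1, -0.1]
gripper_width: 0.598
```

```bash
python3 go.py 0.5627 0.2129 0.0135 3
```

```text
cm [0.13 0.04 2.6 ] len 2.6 rows 1.0
rot [-0.     0.     0.001]
pos [0.56405679 0.21260726 0.03948777] t 28.95 g 0.5981069505207068 F [-0.42  0.14 -0.12] q [-0.34  0.64 -0.09  1.76  0.08  0.75  1.14]
```

Request:
move_arm(
  commands=[0, 0.1, 0, 1.2, 0, 0, 0, 0, 0, 0, 0.8, 0, 0, 0, 0, 0, 0, 0.2, 0, 0, 0, 0, 0, 0, 0, 0, 0, 0],
)

```text
time_s: 29.45
tool_pos: [0.5632, 0.2126, 0.0162]
tcp_rot: [-0.083, 3.14, -0.0]
ft_force: [-0.9, 0.5, -0.4]
gripper_width: 0.598
```

Request:
move_arm(
  commands=[0, 0, 0, 0.2, 0, 0, 0, 0, 0, 0, 0, 0, 0, 0],
)

```text
time_s: 29.7
tool_pos: [0.5636, 0.2127, 0.0145]
tcp_rot: [-0.083, 3.139, 0.0]
ft_force: [0.4, 0.2, -0.9]
gripper_width: 0.596
```

Request:
move_arm(
  commands=[0, 0, 0, 0.15, 0, 0, 0, 0, 0, 0, 0, 0, 0, 0],
)

```text
time_s: 29.95
tool_pos: [0.564, 0.2128, 0.0136]
tcp_rot: [-0.083, 3.138, 0.001]
ft_force: [0.4, 0.6, -0.1]
gripper_width: 0.598
```

Request:
move_arm(
  commands=[0, 0, 0, 0.1, 0, 0, 0, 0, 0, 0, 0, 0, 0, 0],
)

```text
time_s: 30.2
tool_pos: [0.5642, 0.2129, 0.0136]
tcp_rot: [-0.083, 3.137, 0.001]
ft_force: [-0.3, -0.2, -0.6]
gripper_width: 0.597
```

Request:
move_arm(
  commands=[1, 0, 0, 0, 0, 0, 0, 1, 0, 0, 0, 0, 0, 0, 1, 0, 0, 0, 0, 0, 0, 1, 0, 0, 0, 0, 0, 0],
)

```text
time_s: 30.7
tool_pos: [0.5642, 0.213, 0.0133]
tcp_rot: [-0.083, 3.137, 0.001]
ft_force: [0.4, -0.9, 0.5]
gripper_width: 0.999
```

Request:
move_arm(
  commands=[1, 0, 0, -2, 0, 0, 0, 1, 0, 0, -4, 0, 0, 0, 1, 0, 0, -5, 0, 0, 0, 1, 0, 0, -5, 0, 0, 0, 1, 0, 0, 0, 0, 0, 0],
)

```text
time_s: 31.32
tool_pos: [0.5633, 0.2127, 0.177]
tcp_rot: [-0.083, 3.139, 0.0]
ft_force: [0.6, 0.1, -1.1]
gripper_width: 1.001
```

```bash
python3 - <<'E'
from h import *
W=cam('wrist');np.save('w14.npy',W);cv2.imwrite('pics/w14.png',r.read_camera('wrist'));cv2.imwrite('pics/s14.png',r.read_camera('scene'))
s=r.get_state();print(s['time_s'],s['ft_force'])
E
```

```text
31.425 [-0.31737938  0.64810789 -0.55391184]
```

View pics/w14.png

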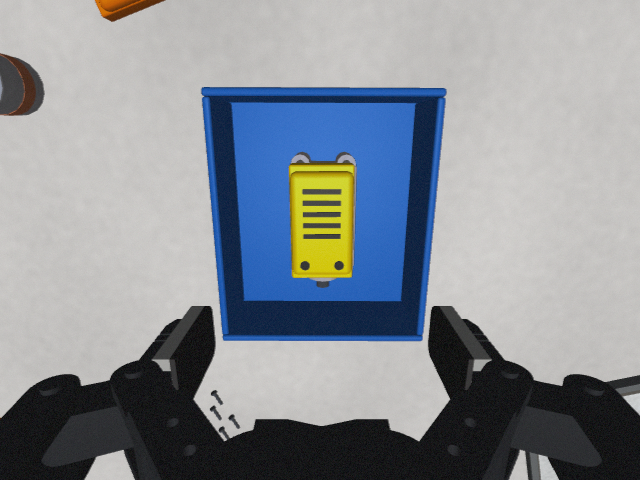

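View pics/s14.png

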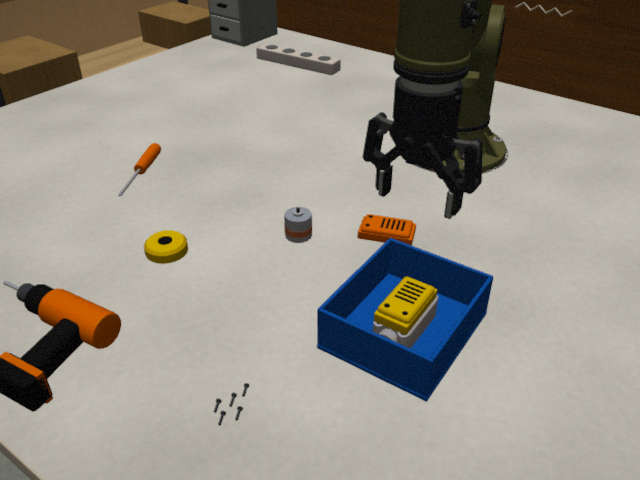

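```bash
python3 - <<'E'
from h import *
W=np.load('w14.npy')
X=np.array([ray('wrist',p,.050,W) for p in [(290,165),(355,165),(352,277),(292,277)]])[:,:2]
c=X.mean(0);print(c,'offset mm',(c-[.5627,.2129])*1e3,[np.degrees(np.arctan2(*(X[i]-X[j])[::-1])).round(1) for i,j in((3,0),(2,1))])
print(r.job_done())
E
```

```text
[0.56499066 0.21253612] offset mm [ 2.29065805 -0.3638846 ] [np.float64(2.7), np.float64(3.0)]
the job is handed in; nothing more can be done
None
```

I packed the casting upright on the floor of the box, laid the yellow cover squarely on top, and handed the job in at about 31.4 s. No verdict was reported.

**Final checks**
- **Cover on casting:** the last wrist picture put the cover about 2 mm from the casting's centre, compared with the casting's position measured before covering. It was in line within about 0.5°, and both parts looked flat and level.
- **Casting in box:** it sat close to the box centre. I released it only after the lowering stalled at the expected height.
- **Gripper:** it was open and well clear of everything when I handed in.
- **Other parts:** in the last scene picture the round cap and the orange look-alike look where they were at the start. I checked this by eye, not by measurement.

**What went wrong or disagreed**
- **First grasp missed:** the fingers closed just above the casting without visibly moving it. The real fingertips are about 29 mm behind the tool point the robot reports. I found this from the camera pictures and by lowering the closed fingers to the bench, and corrected for it in every later move.
- **Force sensor:** it read about 7–8 N while holding the casting, but stayed near zero in that bench test and hardly changed when parts were set down. I judged contact by the height no longer dropping instead.

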